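Demagnetise a tray of hexagonal couplings

ROBOT

A 6-joint arm with a two-finger parallel gripper is mounted at the origin on the work surface. World frame = base frame: x ahead of the robot, y to its left, z up, the work surface at z = 0. Lengths are in m, angles in rad, forces in N, time in s.
With the tool pointing down it reaches from about 0.325 to 0.9 m from the base axis. Payload 6.1 kg.
Tool frame: the origin (TCP) lies at the very end of the fingers, on their centre line; the grasp point (between the pads) lies grip_depth behind it (grip_depth is the distance from the TCP to the grasp point, in m); z points along the fingers, y is the line along which they close (so a half turn about z gives the same grasp; the last joint's range is limited). The gripper opens to 87 mm and grips with 3 to 60 N. Pads are 19 mm wide; open, the fingers measure 117 mm over their backs; the gripper's body (75 mm by 190 mm) begins 51 mm behind the grasp point.
Start: joints at [0.974, 0.22, 1.526, -0, 1.395, -0.126], TCP at [0.283, 0.557, 0.223] pointing down, gripper open.
Joint ranges: [-2.98, 2.98], [-0.91, 2.08], [0.09, 2.57], [-1.24, 4.39], [0.2, 2.65], [-2.68, 2.68]. Speed limits (rad/s): [2.57, 2.57, 3.01, 3.14, 3.14, 3.14].

INTERFACE

Orientations are given as a rotation vector (axis times angle).
In Python, from bench import get_obs, grab_frame, close_job, grip_depth gives the robot as it stands.
- The arm moves only by the tool play_rows, never from a script. Its arguments are lists of equal length, an entry for each row: "delta_pos": the shift along the tool's x, y, z normalised to -1 to 1, where 1 is 0.02 m, a list of three; "spin": the turn about the tool's z normalised to -1 to 1, where 1 is 6 degrees. In form: {"delta_pos": [[tx, ty, tz], ...], "spin": [spin, ...]}. A call has 1 to 12 rows; each row shifts and turns the commanded pose from where the row before left it, along the tool's axes as they then stand; what a row does not reach is not made up. A row lasts 1/12 s, in which the tool goes at most 41.7 mm and 7.16 degrees, less where a joint would pass 70% of its speed; a pose out of reach is approached as far as the arm can. A call with a number of a shift or a turn outside -1 to 1 is refused whole. A call with a gripper value outside its range is refused whole. "hand" is the opening, from -1 (shut) to 1 (fully open), so that 0 is half open, set as the call begins (left out, the last holds). The fingers move at their own pace and stop on an object; "squeeze" is the grip in N (left out, the last holds). Time passes only in rows, so rows that do not move let the fingers close. It gives the time, the measured TCP pose, the force, the opening and the grip force at its end, in the units of the state.
- get_obs(): the state, without advancing time (a new reading comes with each control period).
- grab_frame(name): name is "scene" or "top" or "wrist"; returns a dict with "pixels" (420x560x3 uint8, blue, green, red), "fx", "fy", "cx", "cy" (pixels), "rvec" (rotation vector, rad) and "tvec" (3), from world to camera coordinates, as OpenCV has them. Camera axes: x right, y down, z forward; pixel columns grow to the right and rows downward; lengths in m; the calibration is good to about 2 mm. A picture is of the moment at which its call begins. There is no depth.
- close_job(): hands the job in; it is judged then, once.
The state is a dict: "time_s": time; "qpos": joint angles; "qvel": joint speeds; "effort": joint torques, N m; "tcp_pos": TCP position; "ee_rot": TCP orientation; "ft_force": force on the tool from outside, world axes, zero at the start; "torque": the same for the moment, N m; "gripper_width": finger opening in m; "finger_force": force on a finger pad.
Only numpy, scipy, OpenCV 4.12 (cv2) and the standard library are available. Lean on these libraries where they do the work, as an engineer would, in place of code of your own. Each camera call takes 0.05 s, during which the arm holds its last target. There are 200 camera calls.

TASK

Put every hexagonal steel coupling on the counter into the tray, one to a pocket and flat on the pocket's floor, then slide the loaded tray fully home into the demagnetiser's tunnel. Only then slide the lock tab clear of the button, press the button right down with the tray home, draw the loaded tray all the way out of the tunnel again and slide the tab fully back over the button. Leave the round sleeves and everything else where they are.

Things in the scene. Friction and masses are not known exactly. Their poses are not given: they have to be found in the camera images.
- machine: Grey bench demagnetiser, fixed to the counter, 185 mm deep (x) by 216 wide (y) by 110 high, with a flat deck on top. Origin on the counter, z up, its x axis points into the tunnel. The tunnel is a straight opening in its -x face, level with the counter (no sill), 156 mm wide and 60 mm high, centred on y = 0; the face is at x = -85 mm and the tunnel's end wall at x = +74 mm. The tray is home when it touches the end wall, its middle at x = +2 mm.
- tray_mid (a point): Middle of the loose aluminium tray (240 to 390 g; pushing it loaded takes up to about 12 N), on the top of its 4 mm floor. Axes: z up, x towards the edge that goes into the tunnel first. The tray is 144 by 144 mm; outer walls 4 mm thick, 15 mm high over the counter, cross dividers 4 mm thick, 13 mm high. Its four square pockets are 66 mm wide with centres at x, y = +-35 mm. It starts loose on the counter before the tunnel, roughly square to it.
- tray_grip (a point): Grip fin of the tray, 147 mm from the tray's middle in its -x direction, joined by a flat tongue: an upright plate 44 mm long (along tray x), 12 mm thick (along tray y), from 4 to 50 mm over the counter. The point is on its centre plane, 30 mm over the counter. The fin stays outside, 60 mm before the machine's face, when the tray is home.
- coupling0_mid (a point): Centre of a hexagonal steel coupling: 40 mm across flats (46 over corners), 36 mm tall, 80 to 160 g, dark bore mark in both ends (the bore cannot be entered). z is its bore axis (up at the start, standing on its end on the counter); two of its flats face along +-x, the others 60 degrees on. Two to four couplings are present.
- coupling1_mid (a point): Centre of a hexagonal steel coupling: 40 mm across flats (46 over corners), 36 mm tall, 80 to 160 g, dark bore mark in both ends (the bore cannot be entered). z is its bore axis (up at the start, standing on its end on the counter); two of its flats face along +-x, the others 60 degrees on. Two to four couplings are present.
- coupling2_mid (a point): Centre of a hexagonal steel coupling: 40 mm across flats (46 over corners), 36 mm tall, 80 to 160 g, dark bore mark in both ends (the bore cannot be entered). z is its bore axis (up at the start, standing on its end on the counter); two of its flats face along +-x, the others 60 degrees on. Two to four couplings are present.
- coupling3_mid (a point): Centre of a hexagonal steel coupling: 40 mm across flats (46 over corners), 36 mm tall, 80 to 160 g, dark bore mark in both ends (the bore cannot be entered). z is its bore axis (up at the start, standing on its end on the counter); two of its flats face along +-x, the others 60 degrees on. Two to four couplings are present.
- tab (a joint): Travel of the lock tab in m: 0 fully over the button (it starts within 4 mm of that), 0.06 fully aside. It slides along the machine's +y as the value grows, with about 2 N of friction, and stays where it is left.
- tab_fin (a point): Centre of the tab's thumb fin, an upright black plate 10 mm thick along machine y (the way it slides), 30 mm along machine x, 22 mm tall, from 31 to 53 mm over the deck, standing on the middle of the tab. The tab is a 68 (x) by 50 (y) mm black plate, its top 31 mm over the deck, which covers the button.
- button (a joint): Press of the button in m: 0 up, 0.006 right down; spring, about 5 N at the bottom.
- button_top (a point): Centre of the top of the round steel push button, 28 mm in diameter, its top 22 mm over the deck in a black housing 44 mm in diameter and 12 mm high; it is pressed straight down. With the tab aside nothing stands over it.
- sleeve0_mid (a point): Centre of a round steel sleeve, 40 mm in diameter, 36 mm tall, standing among the couplings: not to be moved.
- sleeve1_mid (a point): Centre of a second round steel sleeve, the same: not to be moved.
- tape: Roll of grey tape, 60 mm in diameter, 24 mm high, lying among the couplings; origin under its centre. Not to be moved.
- screwbox: Cardboard box of screws, 70 by 100 by 45 mm; origin under its centre. Not to be moved.
- driver: Screwdriver lying on the counter along its x axis, about 200 mm long. Not to be moved.
- oilcan: Upright can, 56 mm in diameter, 130 mm high; origin under its centre. Not to be moved.
Not all that is in view belongs to the job. Leave any purple look-alike of the part that bears coupling1_mid alone. What is shaped like the part that bears coupling2_mid but yellow is not meant.

How it is judged:
By the outcome, as a careful person would: the job done as asked, in the order asked, and still so for the second after the job is handed in, with the robot touching nothing.
Of coupling0, coupling1, coupling2, coupling3 only 2 to 4 are there at a start; the rules pass over those that are not, and their reading is None.
At some moment in a run one of coupling0, coupling1, coupling2, coupling3 may be knocked a few centimetres aside while the robot is not near it.
Once in a run the grip may slacken for a moment while it holds something.
It also fails if it takes over 210 s, if anything falls off the work surface, if the arm or the gripper's body presses on something with over 40 N, if the wrist force passes 120 N, or if a joint passes its speed limit or range.

## Working session

There is one attempt and no reset: what is moved stays moved. The work goes in short steps, Python scripts to look and compute and a tool call to move; the robot and the scene stay as the last step left them, time stands still between calls to the robot, and variables do not carry over. Pictures are saved under pics/ and viewed, at most 19 in all, crops included, and the job is handed in when it is done.

Besides the shell and the picture viewer there is one more tool, called by a JSON object that holds its "method" and its "body". play_rows: Moves the arm, as the interface text tells. Its arguments: {"type":"object","properties":{"delta_pos":{"type":"array","items":{"type":"array","items":{"type":"number","minimum":-1,"maximum":1}}},"spin":{"type":"array","items":{"type":"number","minimum":-1,"maximum":1}},"hand":{"type":"number"},"squeeze":{"type":"number"}},"required":["delta_pos","spin"]}

```bash
mkdir -p pics; ls; cat > h.py <<'E'
import numpy as np, cv2, sys
from bench import get_obs, grab_frame, close_job, grip_depth
def cam(n,save=None):
    f=grab_frame(n); f['R']=cv2.Rodrigues(np.array(f['rvec'],float))[0]; f['t']=np.array(f['tvec'],float).ravel()
    if save: cv2.imwrite('pics/'+save,f['pixels'])
    return f
def ray(f,u,v,z):
    d=f['R'].T@np.array([(u-f['cx'])/f['fx'],(v-f['cy'])/f['fy'],1.]); c=-f['R'].T@f['t']
    return c+d*(z-c[2])/d[2]
def proj(f,p):
    q=f['R']@np.array(p,float)+f['t']; return np.array([f['fx']*q[0]/q[2]+f['cx'],f['fy']*q[1]/q[2]+f['cy']])
E
python3 - <<'E'
from h import *
o=get_obs();print(o,grip_depth)
for n in('scene','top','wrist'):
    f=cam(n,n+'0.png');print(n,f['fx'],f['cx'],f['cy'],-f['R'].T@f['t'],f['R'].round(3).tolist())
    np.save(n+'.npy',{k:f[k] for k in f if k!='pixels'},allow_pickle=True)
E
```

```text
pics
{'time_s': 0.0, 'qpos': array([ 9.73889133e-01,  2.21234384e-01,  1.52762704e+00, -4.78397727e-05,
        1.39472249e+00, -1.26080746e-01]), 'qvel': array([-0.00084177, -0.00086022,  0.0005082 ,  0.00076045, -0.00094182,
        0.00094417]), 'effort': array([-7.09453561e-04, -4.94612503e+01, -3.87380826e+01,  6.97861263e-02,
        5.72226872e-02, -1.34368361e-04]), 'tcp_pos': array([0.28315915, 0.55645917, 0.22142373]), 'ee_rot': array([-7.32593068e-01, -3.05430112e+00,  2.95125731e-03]), 'ft_force': array([ 0.64256004, -0.08993658, -0.1669221 ]), 'torque': array([ 0.00561286,  0.01217125, -0.01533967]), 'finger_force': 0.0, 'gripper_width': 0.08700944486552084} 0.0187
scene 472.48863948281604 277.12061607199547 215.82995035046793 [ 0.97766744 -0.86602533  0.86492719] [[0.886, 0.463, -0.017], [0.279, -0.562, -0.779], [-0.37, 0.686, -0.627]]
top 470.3479223111783 279.1028347884815 209.25863832746597 [ 0.42459957 -0.03048722  1.21866077] [[0.004, -1.0, 0.013], [-0.997, -0.005, -0.081], [0.081, -0.013, -0.997]]
wrist 368.4124175275585 278.5031908039927 201.1588909202242 [0.21532399 0.59031759 0.38310506] [[0.453, 0.892, -0.002], [0.857, -0.435, 0.275], [0.244, -0.127, -0.961]]
```

View pics/top0.png

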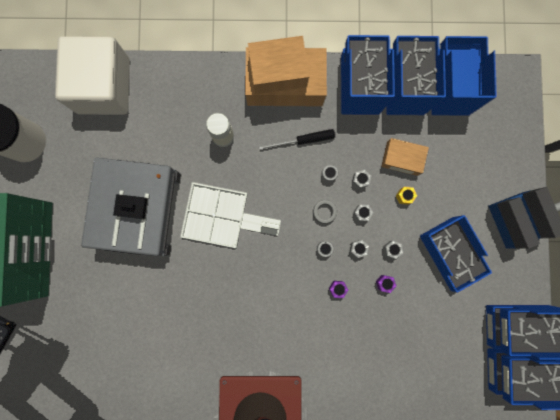

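View pics/scene0.png

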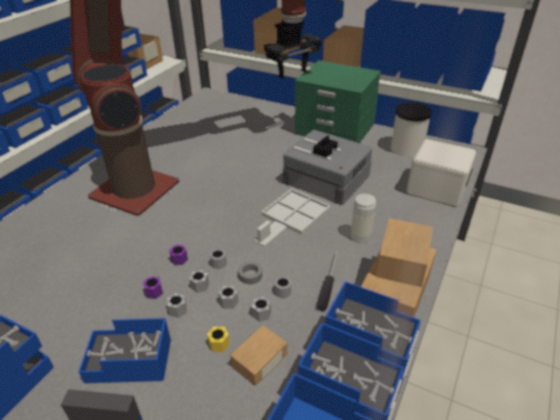

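The top picture shows the machine at (130,207), the tray at (215,215) with its fin at (270,227), and grey parts at (330,174), (362,179), (364,213), (325,249), (360,249) and (394,250). Purple and yellow look-alikes are nearby. I'll enlarge it.

```bash
python3 - <<'E'
import cv2
i=cv2.imread('pics/top0.png')
a=cv2.resize(i[155:275,300:420],(600,600),interpolation=cv2.INTER_CUBIC)
cv2.imwrite('pics/c1.png',a)
b=cv2.resize(i[140:265,75:285],(798,475),interpolation=cv2.INTER_CUBIC)
cv2.imwrite('pics/c2.png',b)
E
```

```text
(no output)
```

View pics/c1.png

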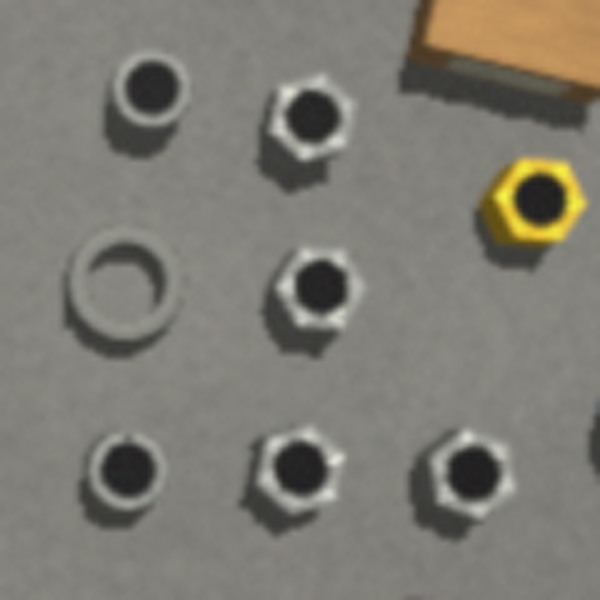

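View pics/c2.png

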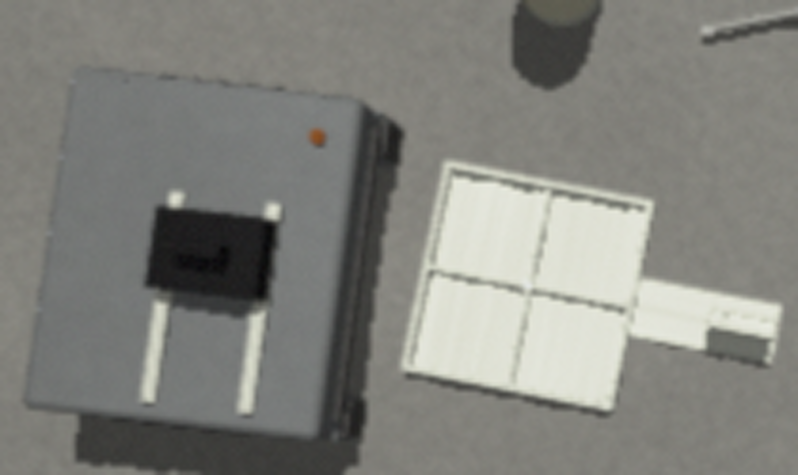

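Crop 1 shows four plain hexes, with bores at (313,115), (322,288), (300,468) and (473,472). The two sleeves are at (150,88) and (127,470). Crop 2 shows the deck corners at (78,68), (365,100), (325,437) and (27,405), and the tray corners at (447,162), (653,202), (612,410) and (403,372).

```bash
python3 - <<'E'
from h import *
f=np.load('top.npy',allow_pickle=True).item()
c1=lambda x,y:((x+.5)/5-.5+300,(y+.5)/5-.5+155)
c2=lambda x,y:((x+.5)/3.8-.5+75,(y+.5)/3.8-.5+140)
for n,p in dict(A=(313,115),B=(322,288),C=(300,468),D=(473,472),s0=(150,88),s1=(127,470)).items(): print(n,ray(f,*c1(*p),.036).round(4))
d=np.array([ray(f,*c2(*p),.11) for p in[(78,68),(365,100),(325,437),(27,405)]]);print(d.round(4),d.mean(0))
t=np.array([ray(f,*c2(*p),.015) for p in[(447,162),(653,202),(612,410),(403,372)]]);print(t.round(4),t.mean(0))
for q in(d,t):
    xa=q[0]-q[1]+q[3]-q[2]; ya=q[3]-q[0]+q[2]-q[1]
    print(np.degrees(np.arctan2(xa[1],xa[0])),np.degrees(np.arctan2(ya[1],ya[0]))+90,np.linalg.norm(xa)/2,np.linalg.norm(ya)/2)
R=cv2.Rodrigues(get_obs()['ee_rot'])[0];print(R.round(3))
w=np.load('wrist.npy',allow_pickle=True).item();c=-w['R'].T@w['t'];print('cam in tool',R.T@(c-get_obs()['tcp_pos']),(w['R']@R).round(3).tolist())
print('fin',ray(f,*c2(745,325),.05),'tab',ray(f,*c2(212,252),.141),'can',ray(f,219,140,0),ray(f,218,120,.13),'box',ray(f,405,157,.045))
E
```

```text
A [ 0.603  -0.2564  0.036 ]
B [ 0.5148 -0.26    0.036 ]
C [ 0.4241 -0.248   0.036 ]
D [ 0.4224 -0.3352  0.036 ]
s0 [ 0.6164 -0.1734  0.036 ]
s1 [ 0.4227 -0.161   0.036 ]
[[0.6361 0.3928 0.11  ]
 [0.617  0.2136 0.11  ]
 [0.4072 0.2333 0.11  ]
 [0.4261 0.4165 0.11  ]] [0.52160645 0.31406462 0.11      ]
[[0.5914 0.1781 0.015 ]
 [0.565  0.0385 0.015 ]
 [0.4245 0.0646 0.015 ]
 [0.4493 0.2049 0.015 ]] [0.50755181 0.12150629 0.015     ]
84.02478885744908 264.0895526503765 0.18222305711437844 0.2110505516993322
79.61865482134851 259.41309733251825 0.14231531969311126 0.14374706086563513
[[-0.891  0.454 -0.001]
 [ 0.454  0.891 -0.001]
 [ 0.    -0.001 -1.   ]]
cam in tool [ 0.07584759 -0.00100059 -0.16139754] [[0.001, 1.0, 0.001], [-0.961, 0.001, -0.275], [-0.275, -0.001, 0.961]]
fin [ 0.48027083 -0.02446054  0.05      ] tab [0.51844275 0.29659629 0.141     ] can [0.70584085 0.11280216 0.        ] [0.72364945 0.10056209 0.13      ] box [ 0.65504416 -0.36398652  0.045     ]
```

{"method": "play_rows", "body": {"delta_pos": [[0, 0, 0], [0, 0, 0], [0, 0, 0], [0, 0, 0], [0, 0, 0], [0, 0, 0], [0, 0, 0], [0, 0, 0], [0, 0, 0], [0, 0, 0], [0, 0, 0], [0, 0, 0]], "spin": [1, 1, 1, 1, 1, 1, 1, 1, 1, 1, 1, 1], "hand": 0.38}}

```text
time_s: 1.15
tcp_pos: [0.2833, 0.5567, 0.222]
ee_rot: [2.394, 2.034, -0.001]
ft_force: [-0.2, -0.9, -0.1]
gripper_width: 0.0601
finger_force: 0.0
```

{"method": "play_rows", "body": {"delta_pos": [[-0.97, 0.46, 0], [-0.97, 0.46, 0], [-0.97, 0.46, 0], [-0.97, 0.46, 0], [-0.97, 0.46, 0], [-0.97, 0.46, 0], [-0.97, 0.46, 0], [-0.97, 0.46, 0], [-0.97, 0.46, 0], [-0.97, 0.46, 0]], "spin": [0, 0, 0, 0, 0, 0, 0, 0, 0, 0]}}

```text
time_s: 1.98
tcp_pos: [0.3441, 0.3499, 0.2223]
ee_rot: [-2.388, -2.041, 0.001]
ft_force: [-0.1, 0.3, 0.6]
gripper_width: 0.0601
finger_force: 0.0
```

{"method": "play_rows", "body": {"delta_pos": [[-0.97, 0.46, 0], [-0.97, 0.46, 0], [-0.97, 0.46, 0], [-0.97, 0.46, 0], [-0.97, 0.46, 0], [-0.97, 0.46, 0], [-0.97, 0.46, 0], [-0.97, 0.46, 0], [-0.97, 0.46, 0], [-0.97, 0.46, 0]], "spin": [0, 0, 0, 0, 0, 0, 0, 0, 0, 0]}}

```text
time_s: 2.82
tcp_pos: [0.4047, 0.144, 0.2224]
ee_rot: [-2.388, -2.041, 0.0]
ft_force: [-0.0, 0.6, -0.2]
gripper_width: 0.06
finger_force: 0.0
```

{"method": "play_rows", "body": {"delta_pos": [[-0.97, 0.46, 0], [-0.97, 0.46, 0], [-0.97, 0.46, 0], [-0.97, 0.46, 0], [-0.97, 0.46, 0], [-0.97, 0.46, 0], [-0.97, 0.46, 0], [-0.97, 0.46, 0], [-0.97, 0.46, 0], [-0.97, 0.46, 0]], "spin": [0, 0, 0, 0, 0, 0, 0, 0, 0, 0]}}

```text
time_s: 3.65
tcp_pos: [0.4653, -0.0619, 0.2223]
ee_rot: [-2.388, -2.041, 0.0]
ft_force: [1.1, -0.7, 0.3]
gripper_width: 0.06
finger_force: 0.0
```

{"method": "play_rows", "body": {"delta_pos": [[-0.97, 0.46, 0], [-0.97, 0.46, 0], [-0.97, 0.46, 0], [-0.97, 0.46, 0], [-0.97, 0.46, 0], [-0.97, 0.46, 0], [-0.97, 0.46, 0], [-0.97, 0.46, 0], [-0.97, 0.46, 0], [-0.97, 0.46, 0], [0, 0, 0]], "spin": [0, 0, 0, 0, 0, 0, 0, 0, 0, 0, 0]}}

```text
time_s: 4.57
tcp_pos: [0.5261, -0.2702, 0.222]
ee_rot: [2.39, 2.037, -0.002]
ft_force: [-0.6, 0.6, -0.0]
gripper_width: 0.0598
finger_force: 0.0
```

```bash
cat >> h.py <<'E'
def pose():
    o=get_obs(); R=cv2.Rodrigues(np.array(o['ee_rot']))[0]
    return np.array(o['tcp_pos']),np.degrees(np.arctan2(R[1,0],R[0,0]))
def plan(*tgts):
    """each target (x,y,z,a): spin units first, then tool-axis units"""
    p,a=pose(); print('at',p.round(4),round(a,2))
    for x,y,z,a2 in tgts:
        s=-((a2-a+180)%360-180)/6; r=np.radians(a2); d=np.array([x,y,z])-p
        t=np.array([d[0]*np.cos(r)+d[1]*np.sin(r),d[0]*np.sin(r)-d[1]*np.cos(r),-d[2]])/.02
        print('spin',round(s,2),'units',t.round(2)); p,a=np.array([x,y,z]),a2
E
python3 - <<'E'
from h import *
print(get_obs()['time_s'],pose())
f=cam('wrist','w1.png')
i=f['pixels']
np.save('w1.npy',{k:f[k] for k in f if k!='pixels'},allow_pickle=True)
for p in[(.603,-.2564),(.5148,-.26),(.4241,-.248),(.4224,-.3352)]: print(proj(f,(*p,.036)))
E
```

```text
4.5667 (array([ 0.52612689, -0.2701992 ,  0.2220262 ]), np.float64(80.88634148994475))
[357.33075447 149.07807539]
[265.76658384 167.33026493]
[170.33172067 169.84611056]
[188.9897825  252.96051613]
```

View pics/w1.png

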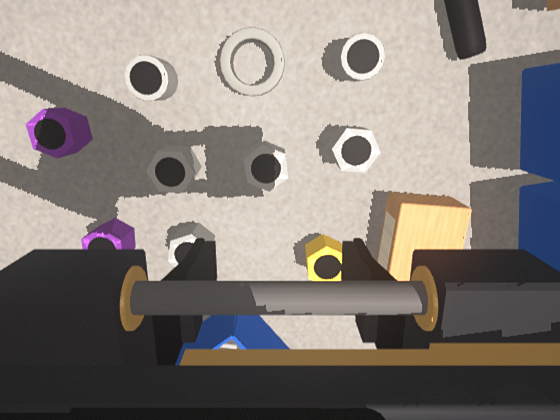

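The wrist picture shows the hex bores at (356,150), (266,168), (170,172) and (187,252), matching the projected positions. Next I'll rectify patches on the world axes to read each hex's angle.

```bash
cat >> h.py <<'E'
def patch(f,c,z=.036,half=.03,n=300):
    s=[(-half,-half),(half,-half),(half,half),(-half,half)]
    src=np.float32([proj(f,(c[0]+a,c[1]+b,z)) for a,b in s])
    dst=np.float32([((a+half)/half/2*n,(half-b)/half/2*n) for a,b in s])   # right=+x, up=+y
    return cv2.warpPerspective(f['pixels'],cv2.getPerspectiveTransform(src,dst),(n,n),flags=cv2.INTER_CUBIC)
E
python3 - <<'E'
from h import *
f=np.load('w1.npy',allow_pickle=True).item(); f['pixels']=cv2.imread('pics/w1.png')
P=[patch(f,c) for c in[(.603,-.2564),(.5148,-.26),(.4241,-.248),(.4224,-.3352)]]
for p in P:
    for k in range(0,300,50): p[k,::4]=(0,0,255);p[::4,k]=(0,0,255)
P=[np.clip(p.astype(float)*1.0,0,255).astype('uint8') for p in P]
cv2.imwrite('pics/p1.png',np.vstack([np.hstack(P[:2]),np.hstack(P[2:])]))
E
```

```text
(no output)
```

View pics/p1.png

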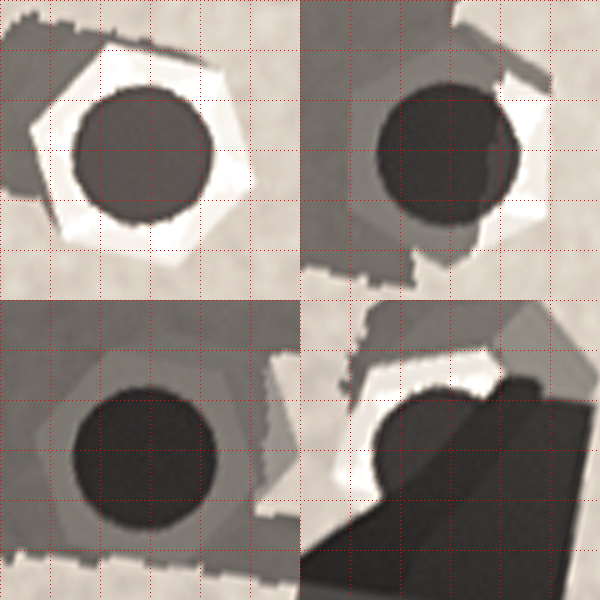

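A, B, C and D were read from the patches as flat-normal angles of 16.8, 0, 21.7 and 39 degrees (mod 60), and I corrected their centres. Next: grasp A.

```bash
python3 - <<'E'
from h import *
plan((.6015,-.2575,.12,106.8),(.6015,-.2575,.016,106.8),(.6015,-.2575,.10,106.8),(.5483,.1495,.10,79.5),(.5483,.1495,.0205,79.5))
E
```

```text
at [ 0.5257 -0.2683  0.2219] 80.9
spin -4.32 units [-0.58  3.78  5.09]
spin -0.0 units [0.  0.  5.2]
spin -0.0 units [ 0.   0.  -4.2]
spin 4.55 units [19.52 -6.32 -0.  ]
spin -0.0 units [0.   0.   3.98]
```

{"method": "play_rows", "body": {"delta_pos": [[0, 0, 0], [0, 0, 0], [0, 0, 0], [0, 0, 0], [0, 0, 0], [-0.12, 0.76, 1], [-0.12, 0.76, 1], [-0.12, 0.75, 1], [-0.11, 0.75, 1], [-0.11, 0.76, 1], [0, 0, 0], [0, 0, 0]], "spin": [-1, -1, -1, -1, -0.32, 0, 0, 0, 0, 0, 0, 0], "hand": 0.38}}

```text
time_s: 5.62
tcp_pos: [0.6005, -0.2541, 0.1206]
ee_rot: [-1.865, -2.522, 0.001]
ft_force: [0.2, -0.4, 0.3]
gripper_width: 0.0597
finger_force: 0.0
```

```bash
python3 - <<'E'
from h import *
plan((.6015,-.2575,.016,106.8))
f=cam('wrist','w2.png');print(proj(f,(.6015,-.2575,.036)),proj(f,(.5146,-.2613,.036)),get_obs()['time_s'])
E
```

```text
at [ 0.6005 -0.2541  0.1206] 107.04
spin 0.04 units [-0.18 -0.    5.23]
[280.22078969 212.3883058 ] [157.51404803 181.81052771] 5.6667
```

{"method": "play_rows", "body": {"delta_pos": [[-0.18, 0, 1], [0, 0, 1], [0, 0, 1], [0, 0, 1], [0, 0, 1], [0, 0, 0.22], [0, 0, 0], [0, 0, 0]], "spin": [0, 0, 0, 0, 0, 0, 0, 0]}}

```text
time_s: 6.33
tcp_pos: [0.6033, -0.26, 0.0201]
ee_rot: [1.869, 2.523, 0.0]
ft_force: [0.5, 0.4, 0.7]
gripper_width: 0.0602
finger_force: 0.0
```

{"method": "play_rows", "body": {"delta_pos": [[0, 0, 0], [0, 0, 0], [0, 0, 0], [0, 0, 0], [0, 0, 0], [0, 0, 0]], "spin": [0, 0, 0, 0, 0, 0], "hand": -1, "squeeze": 30}}

```text
time_s: 6.83
tcp_pos: [0.6033, -0.2597, 0.0191]
ee_rot: [1.869, 2.524, 0.0]
ft_force: [-1.4, 1.0, 5.0]
gripper_width: 0.0394
finger_force: 30.0
```

{"method": "play_rows", "body": {"delta_pos": [[0, 0, -0.7], [0, 0, -0.7], [0, 0, -0.7], [0, 0, -0.7], [0, 0, -0.7], [0, 0, -0.7], [0, 0, 0]], "spin": [0, 0, 0, 0, 0, 0, 0]}}

```text
time_s: 7.42
tcp_pos: [0.605, -0.2607, 0.1072]
ee_rot: [1.866, 2.519, 0.001]
ft_force: [0.6, 0.6, 0.5]
gripper_width: 0.0397
finger_force: 30.0
```

```bash
python3 - <<'E'
from h import *
plan((.5483,.1495,.10,79.5),(.5483,.1495,.0205,79.5))
E
```

```text
at [ 0.605  -0.2607  0.1072] 106.95
spin 4.57 units [19.65 -6.53  0.36]
spin -0.0 units [0.   0.   3.98]
```

{"method": "play_rows", "body": {"delta_pos": [[0, 0, 0], [0, 0, 0], [0, 0, 0], [0, 0, 0], [0, 0, 0]], "spin": [1, 1, 1, 1, 0.57]}}

```text
time_s: 7.83
tcp_pos: [0.6024, -0.2593, 0.1018]
ee_rot: [-2.42, -2.002, 0.0]
ft_force: [-0.3, 0.7, -1.0]
gripper_width: 0.0394
finger_force: 30.0
```

{"method": "play_rows", "body": {"delta_pos": [[0.98, -0.33, 0], [0.98, -0.33, 0], [0.98, -0.33, 0], [0.98, -0.33, 0], [0.98, -0.33, 0], [0.98, -0.33, 0], [0.98, -0.33, 0], [0.98, -0.33, 0], [0.98, -0.33, 0], [0.98, -0.33, 0]], "spin": [0, 0, 0, 0, 0, 0, 0, 0, 0, 0]}}

```text
time_s: 8.67
tcp_pos: [0.5729, -0.0537, 0.1019]
ee_rot: [-2.415, -2.009, 0.0]
ft_force: [-0.6, 0.3, -1.6]
gripper_width: 0.0394
finger_force: 30.0
```

{"method": "play_rows", "body": {"delta_pos": [[0.98, -0.33, 0], [0.98, -0.33, 0], [0.98, -0.33, 0], [0.98, -0.33, 0], [0.98, -0.33, 0], [0.98, -0.33, 0], [0.98, -0.33, 0], [0.98, -0.33, 0], [0.98, -0.33, 0], [0.98, -0.33, 0], [0, 0, 0], [0, 0, 0]], "spin": [0, 0, 0, 0, 0, 0, 0, 0, 0, 0, 0, 0]}}

```text
time_s: 9.67
tcp_pos: [0.5437, 0.1508, 0.1019]
ee_rot: [-2.413, -2.012, 0.001]
ft_force: [-0.2, 0.5, -1.3]
gripper_width: 0.0399
finger_force: 30.0
```

```bash
python3 - <<'E'
from h import *
plan((.5483,.1495,.0205,79.5))
o=get_obs();print(o['gripper_width'],o['finger_force'],o['time_s'])
f=cam('wrist','w3.png');np.save('w3.npy',{k:f[k] for k in f if k!='pixels'},allow_pickle=True)
f=cam('top','t3.png')
E
```

```text
at [0.5437 0.1508 0.1019] 79.65
spin 0.03 units [-0.02  0.24  4.07]
0.039876525772162524 29.995831018168246 9.6667
```

View pics/w3.png

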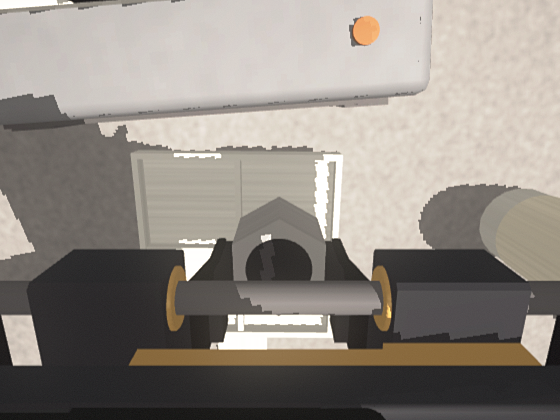

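The wrist picture shows the tray's front corners at (132,153) and (342,154). The coupling is held, and the oilcan stands at the right.

```bash
python3 - <<'E'
from h import *
f=np.load('w3.npy',allow_pickle=True).item()
L,Rr=ray(f,132,153,.015),ray(f,342,154,.015); print(L,Rr,np.linalg.norm(L-Rr))
y=(L-Rr)[:2];y/=np.linalg.norm(y);x=np.array([y[1],-y[0]]);m=(L+Rr)[:2]/2-.072*x
print('yaw',np.degrees(np.arctan2(x[1],x[0])),m)
for i in(1,-1):
    for j in(1,-1):print(i,j,(m+.035*i*x+.035*j*y).round(4))
E
```

```text
[0.45221277 0.20516765 0.015     ] [0.5918507  0.17910773 0.015     ] 0.1420488365423327
yaw 79.42878660580851 [0.5088228 0.1213597]
1 1 [0.4808 0.1622]
1 -1 [0.5496 0.1493]
-1 1 [0.468  0.0934]
-1 -1 [0.5368 0.0805]
```

{"method": "play_rows", "body": {"delta_pos": [[0, 0.28, 0], [0, 0, 1], [0, 0, 1], [0, 0, 1], [0, 0, 0.5], [0, 0, 0.3], [0, 0, 0.15], [0, 0, 0], [0, 0, 0]], "spin": [0, 0, 0, 0, 0, 0, 0, 0, 0]}}

```text
time_s: 10.52
tcp_pos: [0.5508, 0.1489, 0.0241]
ee_rot: [2.415, 2.008, 0.002]
ft_force: [0.8, 0.8, -0.8]
gripper_width: 0.0399
finger_force: 30.0
```

{"method": "play_rows", "body": {"delta_pos": [[0, 0, 0.05], [0, 0, 0], [0, 0, 0]], "spin": [0, 0, 0]}}

```text
time_s: 10.77
tcp_pos: [0.5509, 0.149, 0.0232]
ee_rot: [2.414, 2.008, 0.003]
ft_force: [0.8, -0.0, 1.4]
gripper_width: 0.04
finger_force: 30.0
```

{"method": "play_rows", "body": {"delta_pos": [[0, 0, 0], [0, 0, 0], [0, 0, 0], [0, 0, 0]], "spin": [0, 0, 0, 0], "hand": 0.15}}

```text
time_s: 11.1
tcp_pos: [0.5493, 0.1491, 0.0219]
ee_rot: [-2.415, -2.009, 0.001]
ft_force: [0.4, -0.3, -0.1]
gripper_width: 0.0492
finger_force: 0.0
```

{"method": "play_rows", "body": {"delta_pos": [[0, 0, -0.5], [0, 0, -1], [0, 0, -1], [0, 0, -1], [0, 0, -1], [0, 0, -0.5], [0, 0, 0], [0, 0, 0]], "spin": [0, 0, 0, 0, 0, 0, 0, 0]}}

```text
time_s: 11.77
tcp_pos: [0.5499, 0.1491, 0.1225]
ee_rot: [2.414, 2.009, 0.001]
ft_force: [0.2, -0.7, -0.2]
gripper_width: 0.0497
finger_force: 0.0
```

```bash
python3 - <<'E'
from h import *
plan((.5146,-.2613,.12,90),(.5146,-.2613,.016,90))
f=cam('wrist','w4.png');f=cam('top')
i=f['pixels']
a=np.hstack([cv2.resize(cv2.imread('pics/w4.png'),(400,300)),cv2.resize(i[130:280,175:425],(400,240))[:,:].copy() if 0 else cv2.resize(i[130:280,225:425],(400,300))])
cv2.imwrite('pics/m4.png',a)
E
```

```text
at [0.5499 0.1491 0.1225] 79.53
spin -1.75 units [-20.52  -1.76   0.13]
spin 0.0 units [0.  0.  5.2]
```

View pics/m4.png

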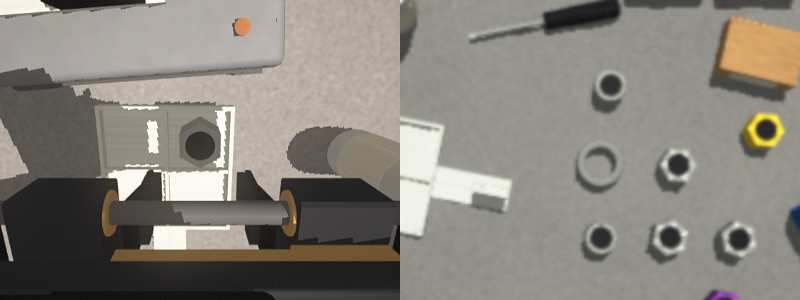

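Coupling A sits in its pocket at (199,145), and the others are unmoved in the top view. Next is B.

{"method": "play_rows", "body": {"delta_pos": [[0, 0, 0], [0, 0, 0], [-0.98, -0.08, 0], [-0.98, -0.08, 0], [-0.98, -0.08, 0], [-0.98, -0.08, 0], [-0.98, -0.08, 0], [-0.98, -0.08, 0], [-0.98, -0.08, 0], [-0.98, -0.08, 0], [-0.98, -0.08, 0], [-0.98, -0.08, 0]], "spin": [-1, -0.75, 0, 0, 0, 0, 0, 0, 0, 0, 0, 0], "hand": 0.38}}

```text
time_s: 12.87
tcp_pos: [0.5324, -0.0477, 0.1203]
ee_rot: [-2.219, -2.22, 0.003]
ft_force: [-0.0, 1.0, -0.2]
gripper_width: 0.0601
finger_force: 0.0
```

{"method": "play_rows", "body": {"delta_pos": [[-0.98, -0.08, 0], [-0.98, -0.08, 0], [-0.98, -0.08, 0], [-0.98, -0.08, 0], [-0.98, -0.08, 0], [-0.98, -0.08, 0], [-0.98, -0.08, 0], [-0.98, -0.08, 0], [-0.98, -0.08, 0], [-0.98, -0.08, 0], [-0.92, -0.16, 0], [0, 0, 0]], "spin": [0, 0, 0, 0, 0, 0, 0, 0, 0, 0, 0, 0]}}

```text
time_s: 13.87
tcp_pos: [0.5132, -0.2639, 0.1204]
ee_rot: [-2.222, -2.218, 0.002]
ft_force: [-0.1, 0.4, 0.8]
gripper_width: 0.06
finger_force: 0.0
```

{"method": "play_rows", "body": {"delta_pos": [[0, 0, 0], [0, 0, 0]], "spin": [0, 0]}}

```text
time_s: 14.03
tcp_pos: [0.514, -0.2604, 0.1208]
ee_rot: [-2.219, -2.22, 0.0]
ft_force: [0.9, 0.2, -0.5]
gripper_width: 0.0601
finger_force: 0.0
```

```bash
cat >> h.py <<'E'
def bore(f,p,z=.036,r=45):
    """dark-bore blob centre nearest p in the picture -> world"""
    u,v=proj(f,(*p,z)); g=f['pixels'].max(2); x0,y0=max(int(u)-r,0),max(int(v)-r,0)
    w=g[y0:y0+2*r,x0:x0+2*r]; n,l,s,c=cv2.connectedComponentsWithStats((w<70).astype('uint8'))
    out=[(np.hypot(*(c[k]+[x0,y0]-[u,v])),s[k,4],ray(f,*(c[k]+[x0,y0]),z)[:2].round(4)) for k in range(1,n) if s[k,4]>25]
    return sorted(out,key=lambda t:t[0])[:2]
E
python3 - <<'E'
from h import *
f=cam('wrist','w5.png');print(bore(f,(.5146,-.2613),r=60))
plan((.5146,-.2613,.016,90)); print(get_obs()['time_s'])
E
```

```text
[(np.float64(1.332853170175441), np.int32(1227), array([ 0.5145, -0.2603]))]
at [ 0.5142 -0.2602  0.1211] 90.05
spin 0.01 units [-0.05  0.02  5.26]
14.0833
```

{"method": "play_rows", "body": {"delta_pos": [[-0.05, 0, 1], [0, 0, 1], [0, 0, 1], [0, 0, 1], [0, 0, 1], [0, 0, 0.2], [0, 0, 0], [0, 0, 0]], "spin": [0, 0, 0, 0, 0, 0, 0, 0]}}

```text
time_s: 14.75
tcp_pos: [0.5151, -0.2619, 0.0186]
ee_rot: [2.22, 2.223, 0.0]
ft_force: [0.2, -0.2, 0.6]
gripper_width: 0.06
finger_force: 0.0
```

{"method": "play_rows", "body": {"delta_pos": [[0, 0, 0], [0, 0, 0], [0, 0, 0], [0, 0, 0], [0, 0, 0], [0, 0, 0]], "spin": [0, 0, 0, 0, 0, 0], "hand": -1}}

```text
time_s: 15.25
tcp_pos: [0.5152, -0.2627, 0.019]
ee_rot: [2.22, 2.221, 0.0]
ft_force: [-0.1, 1.6, 5.7]
gripper_width: 0.0399
finger_force: 29.9
```

{"method": "play_rows", "body": {"delta_pos": [[0, 0, -0.7], [0, 0, -0.7], [0, 0, -0.7], [0, 0, -0.7], [0, 0, -0.7], [0, 0, -0.7], [0, 0, 0], [0, 0, 0]], "spin": [0, 0, 0, 0, 0, 0, 1, 0.75]}}

```text
time_s: 15.92
tcp_pos: [0.5151, -0.2628, 0.1032]
ee_rot: [2.418, 2.002, 0.001]
ft_force: [0.5, -0.1, -1.7]
gripper_width: 0.0399
finger_force: 29.9
```

{"method": "play_rows", "body": {"delta_pos": [[0.98, -0.26, 0], [0.98, -0.26, 0], [0.98, -0.26, 0], [0.98, -0.26, 0], [0.98, -0.26, 0], [0.98, -0.26, 0], [0.98, -0.26, 0], [0.98, -0.26, 0], [0.98, -0.26, 0], [0.98, -0.26, 0], [0.98, -0.26, 0]], "spin": [0, 0, 0, 0, 0, 0, 0, 0, 0, 0, 0]}}

```text
time_s: 16.83
tcp_pos: [0.497, -0.039, 0.1017]
ee_rot: [-2.415, -2.009, 0.001]
ft_force: [0.1, 0.6, -1.1]
gripper_width: 0.04
finger_force: 29.9
```

{"method": "play_rows", "body": {"delta_pos": [[0.98, -0.26, 0], [0.98, -0.26, 0], [0.98, -0.26, 0], [0.98, -0.26, 0], [0.98, -0.26, 0], [0.98, -0.26, 0], [0.98, -0.26, 0], [0.98, -0.26, 0], [0.98, -0.26, 0], [0.87, -0.3, 0], [0, 0, 0], [0, 0, 0]], "spin": [0, 0, 0, 0, 0, 0, 0, 0, 0, 0, 0, 0]}}

```text
time_s: 17.83
tcp_pos: [0.4804, 0.1606, 0.1017]
ee_rot: [-2.413, -2.012, 0.001]
ft_force: [1.1, -0.1, -1.5]
gripper_width: 0.0399
finger_force: 29.9
```

```bash
python3 - <<'E'
from h import *
plan((.4808,.1622,.021,79.5)); o=get_obs();print(o['time_s'],o['gripper_width'])
f=cam('wrist','w6.png');f=cam('top','t6.png')
for p in[(.4231,-.249),(.421,-.3368)]:print(bore(f,p,r=20))
E
```

```text
at [0.4804 0.1606 0.1017] 79.65
spin 0.02 units [0.08 0.01 4.04]
17.8333 0.039887534023054755
[(np.float64(0.5146809198071183), np.int32(71), array([ 0.424, -0.248]))]
[(np.float64(0.8706398236418682), np.int32(72), array([ 0.422 , -0.3349])), (np.float64(11.08903567889728), np.int32(30), array([ 0.4011, -0.3169]))]
```

{"method": "play_rows", "body": {"delta_pos": [[0.08, 0, 0], [0, 0, 1], [0, 0, 1], [0, 0, 1], [0, 0, 0.5], [0, 0, 0.3], [0, 0, 0.15], [0, 0, 0.05], [0, 0, 0], [0, 0, 0]], "spin": [0, 0, 0, 0, 0, 0, 0, 0, 0, 0]}}

```text
time_s: 18.77
tcp_pos: [0.4823, 0.1618, 0.0231]
ee_rot: [2.414, 2.008, 0.003]
ft_force: [0.3, -0.1, -0.0]
gripper_width: 0.0398
finger_force: 29.9
```

{"method": "play_rows", "body": {"delta_pos": [[0, 0, 0], [0, 0, 0], [0, 0, 0], [0, 0, 0]], "spin": [0, 0, 0, 0], "hand": 0.15}}

```text
time_s: 19.1
tcp_pos: [0.4815, 0.1618, 0.0224]
ee_rot: [2.415, 2.009, 0.001]
ft_force: [-0.2, 0.1, -0.1]
gripper_width: 0.0492
finger_force: 0.0
```

{"method": "play_rows", "body": {"delta_pos": [[0, 0, -0.5], [0, 0, -1], [0, 0, -1], [0, 0, -1], [0, 0, -1], [0, 0, -0.5], [0, 0, 0], [0, 0, 0]], "spin": [0, 0, 0, 0, 0, 0, 0, 0]}}

```text
time_s: 19.77
tcp_pos: [0.4815, 0.1618, 0.1226]
ee_rot: [2.414, 2.009, 0.002]
ft_force: [-0.9, 0.5, 0.0]
gripper_width: 0.05
finger_force: 0.0
```

```bash
python3 - <<'E'
from h import *
plan((.4231,-.249,.12,111.7))
f=cam('wrist','w7.png');print(bore(f,(.4808,.1622),.04),bore(f,(.5496,.1493),.04))
E
```

```text
at [0.4815 0.1618 0.1226] 79.53
spin -5.36 units [-18.01 -10.31   0.13]
[(np.float64(3.046636415148485), np.int32(1303), array([0.482, 0.164]))] [(np.float64(4.664120304409062), np.int32(450), array([0.5516, 0.1465])), (np.float64(52.01107082173298), np.int32(229), array([0.5219, 0.1252]))]
```

{"method": "play_rows", "body": {"delta_pos": [[0, 0, 0], [0, 0, 0], [0, 0, 0], [0, 0, 0], [0, 0, 0], [0, 0, 0]], "spin": [-1, -1, -1, -1, -1, -0.37], "hand": 0.38}}

```text
time_s: 20.32
tcp_pos: [0.4798, 0.1615, 0.1201]
ee_rot: [-1.754, -2.603, 0.004]
ft_force: [-0.6, 0.3, 0.3]
gripper_width: 0.0595
finger_force: 0.0
```

{"method": "play_rows", "body": {"delta_pos": [[-0.95, -0.54, 0], [-0.95, -0.54, 0], [-0.95, -0.54, 0], [-0.95, -0.54, 0], [-0.95, -0.54, 0], [-0.95, -0.54, 0], [-0.95, -0.54, 0], [-0.95, -0.54, 0], [-0.95, -0.54, 0], [-0.95, -0.54, 0]], "spin": [0, 0, 0, 0, 0, 0, 0, 0, 0, 0]}}

```text
time_s: 21.15
tcp_pos: [0.4497, -0.0554, 0.1203]
ee_rot: [-1.761, -2.598, 0.001]
ft_force: [0.3, 0.5, -0.5]
gripper_width: 0.0601
finger_force: 0.0
```

{"method": "play_rows", "body": {"delta_pos": [[-0.95, -0.54, 0], [-0.95, -0.54, 0], [-0.95, -0.54, 0], [-0.95, -0.54, 0], [-0.95, -0.54, 0], [-0.95, -0.54, 0], [-0.95, -0.54, 0], [-0.95, -0.54, 0], [-0.95, -0.54, 0], [0, 0, 0], [0, 0, 0], [0, 0, 0]], "spin": [0, 0, 0, 0, 0, 0, 0, 0, 0, 0, 0, 0]}}

```text
time_s: 22.15
tcp_pos: [0.4236, -0.2485, 0.1208]
ee_rot: [-1.762, -2.598, -0.001]
ft_force: [-0.2, -0.1, -0.4]
gripper_width: 0.0599
finger_force: 0.0
```

```bash
python3 - <<'E'
from h import *
f=cam('wrist','w8.png');print(bore(f,(.4231,-.249),r=60))
plan((.4231,-.249,.016,111.7)); print(get_obs()['time_s'])
cv2.imwrite('pics/p8.png',np.hstack([patch(f,(.4231,-.249)),cv2.resize(cv2.imread('pics/w7.png'),(400,300))]))
E
```

```text
[(np.float64(4.517057406729537), np.int32(865), array([ 0.4216, -0.2461]))]
at [ 0.4238 -0.2483  0.121 ] 111.76
spin 0.01 units [-0.02 -0.05  5.25]
22.2
```

View pics/p8.png

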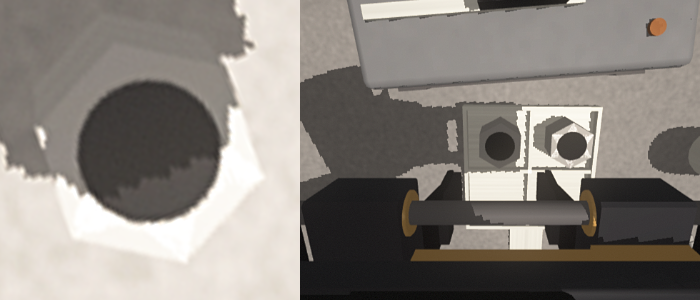

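The patch shows C's bore at (149,151) and corners at (264,180), (186,262) and (74,236). Both placed couplings sit in their pockets.

{"method": "play_rows", "body": {"delta_pos": [[0, 0, 1], [0, 0, 1], [0, 0, 1], [0, 0, 1], [0, 0, 1], [0, 0, 0.2], [0, 0, 0], [0, 0, 0]], "spin": [0.65, 0, 0, 0, 0, 0, 0, 0]}}

```text
time_s: 22.87
tcp_pos: [0.4247, -0.2491, 0.0186]
ee_rot: [-1.849, -2.54, -0.0]
ft_force: [-0.4, 0.4, 0.2]
gripper_width: 0.0601
finger_force: 0.0
```

{"method": "play_rows", "body": {"delta_pos": [[0, 0, 0], [0, 0, 0], [0, 0, 0], [0, 0, 0], [0, 0, 0], [0, 0, 0]], "spin": [0, 0, 0, 0, 0, 0], "hand": -1}}

```text
time_s: 23.37
tcp_pos: [0.4248, -0.25, 0.0189]
ee_rot: [1.849, 2.538, -0.0]
ft_force: [-1.0, 0.8, 5.3]
gripper_width: 0.0397
finger_force: 30.0
```

{"method": "play_rows", "body": {"delta_pos": [[0, 0, -0.7], [0, 0, -0.7], [0, 0, -0.7], [0, 0, -0.7], [0, 0, -0.7], [0, 0, -0.7], [0, 0, 0], [0, 0, 0], [0, 0, 0], [0, 0, 0], [0, 0, 0]], "spin": [0, 0, 0, 0, 0, 0, 1, 1, 1, 1, 0.72]}}

```text
time_s: 24.28
tcp_pos: [0.424, -0.2493, 0.1017]
ee_rot: [-2.42, -2.002, 0.0]
ft_force: [-0.3, 0.6, -1.2]
gripper_width: 0.0395
finger_force: 30.0
```

{"method": "play_rows", "body": {"delta_pos": [[0.96, -0.05, 0], [0.96, -0.05, 0], [0.96, -0.05, 0], [0.96, -0.05, 0], [0.96, -0.05, 0], [0.96, -0.05, 0], [0.96, -0.05, 0], [0.96, -0.05, 0], [0.96, -0.05, 0]], "spin": [0, 0, 0, 0, 0, 0, 0, 0, 0]}}

```text
time_s: 25.03
tcp_pos: [0.4465, -0.077, 0.1018]
ee_rot: [-2.415, -2.009, 0.0]
ft_force: [-0.1, 0.4, -1.0]
gripper_width: 0.0398
finger_force: 30.0
```

{"method": "play_rows", "body": {"delta_pos": [[0.96, -0.05, 0], [0.96, -0.05, 0], [0.96, -0.05, 0], [0.96, -0.05, 0], [0.96, -0.05, 0], [0.96, -0.05, 0], [0.96, -0.05, 0], [0.96, -0.05, 0], [0.96, -0.05, 0], [0, 0, 0], [0, 0, 0], [0, 0, 0]], "spin": [0, 0, 0, 0, 0, 0, 0, 0, 0, 0, 0, 0]}}

```text
time_s: 26.03
tcp_pos: [0.4691, 0.0932, 0.1018]
ee_rot: [-2.414, -2.01, 0.001]
ft_force: [-1.0, -0.2, -1.7]
gripper_width: 0.0397
finger_force: 30.0
```

```bash
python3 - <<'E'
from h import *
plan((.468,.0934,.021,79.5)); o=get_obs();print(o['time_s'],o['gripper_width'])
f=cam('wrist','w9.png');f=cam('top','t9.png')
for p in[(.421,-.3368)]:print(bore(f,p,r=20))
E
```

```text
at [0.4691 0.0932 0.1018] 79.55
spin 0.01 units [-0.   -0.05  4.04]
26.0333 0.03972517377712182
[(np.float64(0.8706398236418682), np.int32(72), array([ 0.422 , -0.3349])), (np.float64(11.115853104768535), np.int32(30), array([ 0.4018, -0.3162]))]
```

{"method": "play_rows", "body": {"delta_pos": [[0, -0.05, 0], [0, 0, 1], [0, 0, 1], [0, 0, 1], [0, 0, 0.5], [0, 0, 0.3], [0, 0, 0.15], [0, 0, 0.05], [0, 0, 0], [0, 0, 0]], "spin": [0, 0, 0, 0, 0, 0, 0, 0, 0, 0]}}

```text
time_s: 26.97
tcp_pos: [0.4695, 0.0937, 0.0231]
ee_rot: [2.414, 2.008, 0.002]
ft_force: [0.4, 0.2, -1.2]
gripper_width: 0.0397
finger_force: 30.0
```

{"method": "play_rows", "body": {"delta_pos": [[0, 0, 0], [0, 0, 0], [0, 0, 0], [0, 0, 0]], "spin": [0, 0, 0, 0], "hand": 0.15}}

```text
time_s: 27.3
tcp_pos: [0.4688, 0.0937, 0.0224]
ee_rot: [2.415, 2.009, 0.001]
ft_force: [0.6, 0.4, 0.3]
gripper_width: 0.0493
finger_force: 0.0
```

{"method": "play_rows", "body": {"delta_pos": [[0, 0, -0.5], [0, 0, -1], [0, 0, -1], [0, 0, -1], [0, 0, -1], [0, 0, -0.5], [0, 0, 0], [0, 0, 0]], "spin": [0, 0, 0, 0, 0, 0, 1, 0.75]}}

```text
time_s: 27.97
tcp_pos: [0.4693, 0.0938, 0.1236]
ee_rot: [2.592, 1.773, 0.003]
ft_force: [-0.3, 0.3, -0.4]
gripper_width: 0.05
finger_force: 0.0
```

{"method": "play_rows", "body": {"delta_pos": [[-0.95, 0.25, 0], [-0.95, 0.25, 0], [-0.95, 0.25, 0], [-0.95, 0.25, 0], [-0.95, 0.25, 0], [-0.95, 0.25, 0], [-0.95, 0.25, 0], [-0.95, 0.25, 0], [-0.95, 0.25, 0], [-0.95, 0.25, 0], [-0.95, 0.25, 0]], "spin": [0, 0, 0, 0, 0, 0, 0, 0, 0, 0, 0], "hand": 0.38}}

```text
time_s: 28.88
tcp_pos: [0.4447, -0.122, 0.1222]
ee_rot: [-2.589, -1.78, 0.0]
ft_force: [0.2, -0.5, 0.2]
gripper_width: 0.06
finger_force: 0.0
```

{"method": "play_rows", "body": {"delta_pos": [[-0.95, 0.25, 0], [-0.95, 0.25, 0], [-0.95, 0.25, 0], [-0.95, 0.25, 0], [-0.95, 0.25, 0], [-0.95, 0.25, 0], [-0.95, 0.25, 0], [-0.95, 0.25, 0], [-0.95, 0.25, 0], [-0.95, 0.25, 0], [-0.95, 0.25, 0], [0, 0, 0]], "spin": [0, 0, 0, 0, 0, 0, 0, 0, 0, 0, 0, 0]}}

```text
time_s: 29.88
tcp_pos: [0.4211, -0.3391, 0.1225]
ee_rot: [2.589, 1.776, -0.001]
ft_force: [-0.3, -0.1, -0.3]
gripper_width: 0.0604
finger_force: 0.0
```

{"method": "play_rows", "body": {"delta_pos": [[0, 0, 0], [0, 0, 0]], "spin": [0, 0]}}

```text
time_s: 30.05
tcp_pos: [0.4213, -0.3353, 0.1219]
ee_rot: [-2.588, -1.779, -0.0]
ft_force: [-0.2, 0.3, 0.2]
gripper_width: 0.06
finger_force: 0.0
```

```bash
python3 - <<'E'
from h import *
f=cam('wrist','w10.png');print(bore(f,(.421,-.3368),r=60))
plan((.421,-.3368,.016,69)); print(get_obs()['time_s'])
t=cam('top','t10.png')['pixels']
cv2.imwrite('pics/p10.png',np.hstack([patch(f,(.421,-.3368)),cv2.resize(t[160:270,170:290],(327,300),interpolation=cv2.INTER_CUBIC)]))
E
```

```text
[(np.float64(0.7091761636693305), np.int32(1229), array([ 0.4209, -0.3363]))]
at [ 0.4215 -0.335   0.1219] 69.04
spin 0.01 units [-0.09  0.01  5.29]
30.1
```

View pics/p10.png

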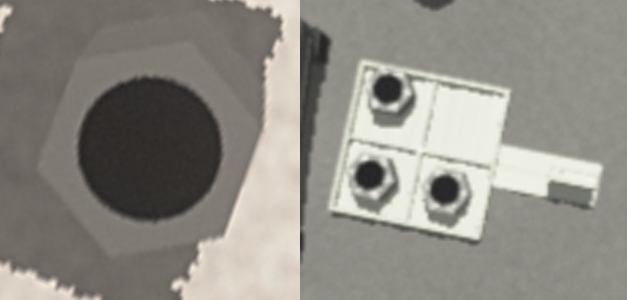

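The patch shows D's corners at (37,165), (112,256) and (195,42), so the grip angle is right. The top crop shows three couplings in their pockets and the fourth pocket empty.

{"method": "play_rows", "body": {"delta_pos": [[-0.08, 0, 1], [0, 0, 1], [0, 0, 1], [0, 0, 1], [0, 0, 1], [0, 0, 0.2], [0, 0, 0], [0, 0, 0]], "spin": [0, 0, 0, 0, 0, 0, 0, 0]}}

```text
time_s: 30.82
tcp_pos: [0.4214, -0.3372, 0.0188]
ee_rot: [2.588, 1.781, 0.0]
ft_force: [0.1, -0.8, 0.6]
gripper_width: 0.0599
finger_force: 0.0
```

{"method": "play_rows", "body": {"delta_pos": [[0, 0, 0], [0, 0, 0], [0, 0, 0], [0, 0, 0], [0, 0, 0], [0, 0, 0]], "spin": [0, 0, 0, 0, 0, 0], "hand": -1}}

```text
time_s: 31.32
tcp_pos: [0.4214, -0.3379, 0.019]
ee_rot: [2.588, 1.779, 0.0]
ft_force: [-0.6, 1.1, 5.9]
gripper_width: 0.0398
finger_force: 30.0
```

{"method": "play_rows", "body": {"delta_pos": [[0, 0, -0.7], [0, 0, -0.7], [0, 0, -0.7], [0, 0, -0.7], [0, 0, -0.7], [0, 0, -0.7], [0, 0, 0], [0, 0, 0]], "spin": [0, 0, 0, 0, 0, 0, -1, -0.75]}}

```text
time_s: 31.98
tcp_pos: [0.4214, -0.3379, 0.1031]
ee_rot: [2.409, 2.014, 0.0]
ft_force: [-0.2, -0.6, -1.2]
gripper_width: 0.0397
finger_force: 30.0
```

{"method": "play_rows", "body": {"delta_pos": [[0.98, 0.09, 0], [0.98, 0.09, 0], [0.98, 0.09, 0], [0.98, 0.09, 0], [0.98, 0.09, 0], [0.98, 0.09, 0], [0.98, 0.09, 0], [0.98, 0.09, 0], [0.98, 0.09, 0], [0.98, 0.09, 0], [0.98, 0.09, 0]], "spin": [0, 0, 0, 0, 0, 0, 0, 0, 0, 0, 0]}}

```text
time_s: 32.9
tcp_pos: [0.4794, -0.128, 0.1017]
ee_rot: [-2.415, -2.009, 0.001]
ft_force: [-0.2, 0.6, -1.1]
gripper_width: 0.04
finger_force: 30.0
```

{"method": "play_rows", "body": {"delta_pos": [[0.98, 0.09, 0], [0.98, 0.09, 0], [0.98, 0.09, 0], [0.98, 0.09, 0], [0.98, 0.09, 0], [0.98, 0.09, 0], [0.98, 0.09, 0], [0.98, 0.09, 0], [0.98, 0.09, 0], [0.98, 0.09, 0], [0.98, 0.09, 0], [0, 0, 0]], "spin": [0, 0, 0, 0, 0, 0, 0, 0, 0, 0, 0, 0]}}

```text
time_s: 33.9
tcp_pos: [0.5386, 0.0822, 0.1018]
ee_rot: [-2.412, -2.011, -0.001]
ft_force: [-0.9, -0.3, -1.6]
gripper_width: 0.0398
finger_force: 30.0
```

{"method": "play_rows", "body": {"delta_pos": [[0, 0, 0], [0, 0, 0]], "spin": [0, 0]}}

```text
time_s: 34.07
tcp_pos: [0.5378, 0.079, 0.1017]
ee_rot: [-2.414, -2.01, 0.002]
ft_force: [-0.2, -0.3, -2.1]
gripper_width: 0.0396
finger_force: 30.0
```

```bash
python3 - <<'E'
from h import *
plan((.5368,.0805,.021,79.5)); o=get_obs();print(o['time_s'],o['gripper_width'])
E
```

```text
at [0.5378 0.079  0.1017] 79.55
spin 0.01 units [ 0.06 -0.06  4.03]
34.0667 0.039600694292781374
```

{"method": "play_rows", "body": {"delta_pos": [[0, -0.05, 0], [0, 0, 1], [0, 0, 1], [0, 0, 1], [0, 0, 0.5], [0, 0, 0.3], [0, 0, 0.15], [0, 0, 0.05], [0, 0, 0], [0, 0, 0]], "spin": [0, 0, 0, 0, 0, 0, 0, 0, 0, 0]}}

```text
time_s: 34.9
tcp_pos: [0.5383, 0.0794, 0.0231]
ee_rot: [2.414, 2.008, 0.002]
ft_force: [0.3, 0.4, -1.4]
gripper_width: 0.0399
finger_force: 30.0
```

{"method": "play_rows", "body": {"delta_pos": [[0, 0, 0], [0, 0, 0], [0, 0, 0], [0, 0, 0]], "spin": [0, 0, 0, 0], "hand": 0.15}}

```text
time_s: 35.23
tcp_pos: [0.5376, 0.0796, 0.0224]
ee_rot: [2.415, 2.009, 0.001]
ft_force: [-0.6, 0.4, -0.4]
gripper_width: 0.049
finger_force: 0.0
```

{"method": "play_rows", "body": {"delta_pos": [[0, 0, -0.5], [0, 0, -1], [0, 0, -1], [0, 0, -1], [0, 0, -1], [0, 0, -0.5]], "spin": [0, 0, 0, 0, 0, 0]}}

```text
time_s: 35.73
tcp_pos: [0.539, 0.0796, 0.1257]
ee_rot: [2.413, 2.008, 0.005]
ft_force: [-0.0, 0.0, 0.6]
gripper_width: 0.05
finger_force: 0.0
```

{"method": "play_rows", "body": {"delta_pos": [[-0.95, -0.22, -0.3], [-0.95, -0.22, -0.3], [-0.95, -0.22, -0.3], [-0.95, -0.22, -0.3], [-0.95, -0.22, -0.3], [-0.95, -0.22, -0.3], [-0.95, -0.22, -0.3], [0, 0, 0], [0, 0, 0], [0, 0, 0]], "spin": [0, 0, 0, 0, 0, 0, 0, 0, 0, 0]}}

```text
time_s: 36.57
tcp_pos: [0.4829, -0.0452, 0.164]
ee_rot: [-2.415, -2.009, -0.001]
ft_force: [0.2, -0.0, -0.3]
gripper_width: 0.0501
finger_force: 0.0
```

```bash
python3 - <<'E'
from h import *
plan((.482,-.0231,.015,79.5)); print(get_obs()['time_s'])
f=cam('wrist','w11.png');np.save('w11.npy',{k:f[k] for k in f if k!='pixels'},allow_pickle=True)
E
```

```text
at [ 0.4829 -0.0452  0.164 ] 79.5
spin -0.0 units [ 1.08 -0.25  7.45]
36.5667
```

View pics/w11.png

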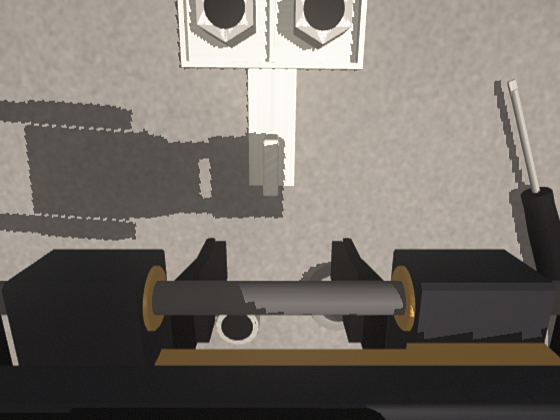

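All four couplings are in the tray, and the fin's top is visible at u 263–277, v 140–195. Tray rear corners are at (181,68) and (362,68).

```bash
python3 - <<'E'
from h import *
f=np.load('w11.npy',allow_pickle=True).item()
for p in[(263,140,.05),(277,140,.05),(263,195,.05),(277,195,.05),(248,186,.004),(295,186,.004),(181,68,.015),(362,68,.015)]:print(p,ray(f,*p).round(4))
E
```

```text
(263, 140, 0.05) [ 0.4788 -0.0009  0.05  ]
(277, 140, 0.05) [ 0.489  -0.0028  0.05  ]
(263, 195, 0.05) [ 0.4706 -0.0424  0.05  ]
(277, 195, 0.05) [ 0.4813 -0.0444  0.05  ]
(248, 186, 0.004) [ 0.4548 -0.0436  0.004 ]
(295, 186, 0.004) [ 0.4963 -0.0512  0.004 ]
(181, 68, 0.015) [0.4235 0.063  0.015 ]
(362, 68, 0.015) [0.5649 0.0369 0.015 ]
```

{"method": "play_rows", "body": {"delta_pos": [[0.54, -0.18, 0], [0.54, -0.17, 0], [0, 0, 1], [0, 0, 1], [0, 0, 1], [0, 0, 1], [0, 0, 1], [0, 0, 1], [0, 0, 1], [0, 0, 0.4], [0, 0, 0], [0, 0, 0]], "spin": [0, 0, 0, 0, 0, 0, 0, 0, 0, 0, 0, 0]}}

```text
time_s: 37.62
tcp_pos: [0.4797, -0.0222, 0.0162]
ee_rot: [-2.413, -2.01, 0.001]
ft_force: [0.6, -0.0, 0.4]
gripper_width: 0.05
finger_force: 0.0
```

{"method": "play_rows", "body": {"delta_pos": [[0, 0, 0], [0, 0, 0], [0, 0, 0], [0, 0, 0], [0, 0, 0], [0, 0, 0], [0, 0, 0], [0, 0, 0]], "spin": [0, 0, 0, 0, 0, 0, 0, 0], "hand": -1, "squeeze": 60}}

```text
time_s: 38.28
tcp_pos: [0.4802, -0.0232, 0.0163]
ee_rot: [2.415, 2.008, 0.001]
ft_force: [0.2, 0.5, 0.3]
gripper_width: 0.0119
finger_force: 60.0
```

```bash
python3 - <<'E'
from h import *
plan((.4864,-.0236,.015,84.05)); print(get_obs()['time_s'])
f=cam('scene','s12.png');i=f['pixels'];cv2.imwrite('pics/s12c.png',cv2.resize(i[115:265,220:400],(720,600),interpolation=cv2.INTER_CUBIC))
m=np.array([.5208,.3066]);r=np.radians(84.05);X=np.array([np.cos(r),np.sin(r)]);Y=np.array([-X[1],X[0]])
for a,b,z in[(-.085,.108,.11),(-.085,-.108,.11),(-.085,.078,0),(-.085,-.078,0),(-.085,.078,.06),(-.085,-.078,.06)]:
  p=m+a*X+b*Y;q=proj(f,(*p,z));print((a,b,z),(4*(q-[220,115])).round())
E
```

```text
at [ 0.4802 -0.0232  0.0163] 79.48
spin -0.76 units [0.01 0.31 0.07]
38.2833
(-0.085, 0.108, 0.11) [247. 155.]
(-0.085, -0.108, 0.11) [501. 239.]
(-0.085, 0.078, 0) [280. 285.]
(-0.085, -0.078, 0) [455. 349.]
(-0.085, 0.078, 0.06) [280. 222.]
(-0.085, -0.078, 0.06) [460. 284.]
```

View pics/s12c.png

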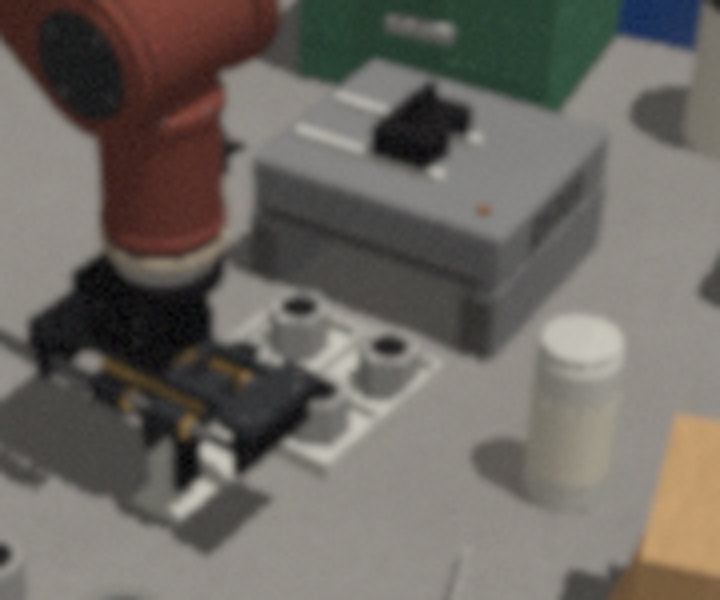

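The scene crop shows the tunnel's right edge at x≈460 and the deck's front corner at about (500,243), both as predicted. The machine pose is good, so I'll align the tray now.

{"method": "play_rows", "body": {"delta_pos": [[0, 0.08, 0], [0, 0.08, 0], [0, 0.08, 0], [0, 0.08, 0], [0, 0, 0], [0, 0, 0], [0, 0, 0]], "spin": [-0.19, -0.19, -0.19, -0.19, 0, 0, 0]}}

```text
time_s: 38.92
tcp_pos: [0.4868, -0.0242, 0.0163]
ee_rot: [2.333, 2.103, 0.001]
ft_force: [3.8, -0.6, 1.2]
gripper_width: 0.0117
finger_force: 60.0
```

```bash
python3 - <<'E'
from h import *
plan((.4864,-.0236,.016,84.05)); o=get_obs();print(o['time_s'],o['gripper_width'],o['ft_force'])
f=cam('top','t13.png');i=f['pixels'];cv2.imwrite('pics/t13c.png',cv2.resize(i[150:260,75:285],(798,418),interpolation=cv2.INTER_CUBIC))
m=np.array([.5208,.3066]);r=np.radians(84.05);X=np.array([np.cos(r),np.sin(r)]);Y=np.array([-X[1],X[0]])
for a,b in[(-.113,.072),(-.113,-.072),(-.257,.072),(-.257,-.072)]:
  p=m+a*X+b*Y;q=proj(f,(*p,.015));print((a,b),(3.8*(q-[75,150])).round())
E
```

```text
at [ 0.4868 -0.0242  0.0163] 84.08
spin 0.01 units [ 0.03 -0.02  0.02]
38.9167 0.011657011144967392 [ 3.82630796 -0.5841984   1.22810241]
(-0.113, 0.072) [406. 350.]
(-0.113, -0.072) [433. 138.]
(-0.257, 0.072) [620. 374.]
(-0.257, -0.072) [644. 161.]
```

View pics/t13c.png

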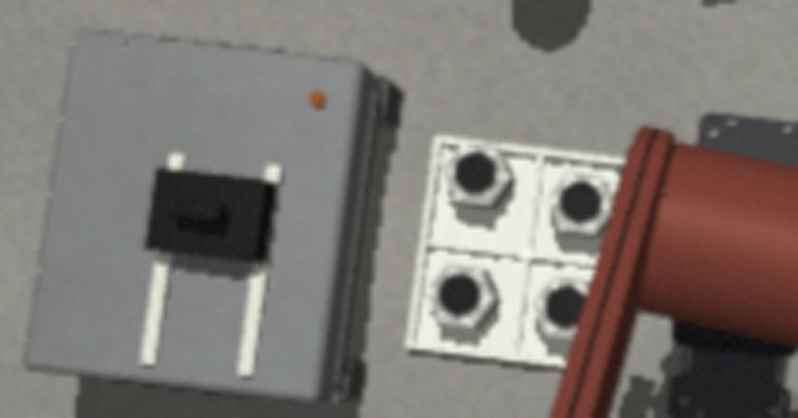

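The tray's front corners are at (436,135) and (408,350), within 3 px of the prediction. I'll push it in.

{"method": "play_rows", "body": {"delta_pos": [[0.3, 0, 0], [0.5, 0, 0], [0.5, 0, 0], [0.5, 0, 0], [0.5, 0, 0], [0.5, 0, 0], [0.5, 0, 0], [0.5, 0, 0], [0.2, 0, 0], [0, 0, 0]], "spin": [0, 0, 0, 0, 0, 0, 0, 0, 0, 0]}}

```text
time_s: 39.8
tcp_pos: [0.4941, 0.0558, 0.0163]
ee_rot: [-2.331, -2.106, 0.002]
ft_force: [-0.7, -0.7, 5.5]
gripper_width: 0.0117
finger_force: 60.0
```

{"method": "play_rows", "body": {"delta_pos": [[0.5, 0, 0], [0.5, 0, 0], [0.5, 0, 0], [0.5, 0, 0], [0.5, 0, 0], [0.5, 0, 0], [0.5, 0, 0], [0.5, 0, 0], [0.5, 0, 0], [0.2, 0, 0], [0, 0, 0]], "spin": [0, 0, 0, 0, 0, 0, 0, 0, 0, 0, 0]}}

```text
time_s: 40.72
tcp_pos: [0.504, 0.1491, 0.0164]
ee_rot: [2.332, 2.105, -0.001]
ft_force: [-0.4, -0.7, 5.4]
gripper_width: 0.0115
finger_force: 60.0
```

```bash
python3 - <<'E'
from h import *
m=np.array([.5208,.3066]);r=np.radians(84.05);X=np.array([np.cos(r),np.sin(r)]);Y=np.array([-X[1],X[0]])
p,a=pose();d=p[:2]-m;print(d@X,d@Y,a,get_obs()['ft_force'],get_obs()['gripper_width'])
E
```

```text
-0.15843143143863223 0.0003325867275417241 84.14654829572459 [-0.39410181 -0.69459157  5.38787973] 0.011549703409576683
```

{"method": "play_rows", "body": {"delta_pos": [[0.2, 0, 0], [0.2, 0, 0], [0.15, 0, 0], [0.1, 0, 0], [0, 0, 0]], "spin": [0, 0, 0, 0, 0]}}

```text
time_s: 41.13
tcp_pos: [0.5053, 0.1609, 0.0163]
ee_rot: [2.332, 2.104, -0.003]
ft_force: [0.3, -5.2, 7.2]
gripper_width: 0.0116
finger_force: 60.0
```

{"method": "play_rows", "body": {"delta_pos": [[0.05, 0, 0], [0.05, 0, 0], [0, 0, 0]], "spin": [0, 0, 0]}}

```text
time_s: 41.38
tcp_pos: [0.5055, 0.1625, 0.0163]
ee_rot: [2.332, 2.104, -0.003]
ft_force: [-0.6, -6.4, 6.5]
gripper_width: 0.0116
finger_force: 60.0
```

{"method": "play_rows", "body": {"delta_pos": [[0.05, 0, 0], [0, 0, 0], [0, 0, 0]], "spin": [0, 0, 0]}}

```text
time_s: 41.63
tcp_pos: [0.5056, 0.1634, 0.0163]
ee_rot: [2.332, 2.104, -0.003]
ft_force: [-1.0, -6.2, 5.9]
gripper_width: 0.0115
finger_force: 60.0
```

{"method": "play_rows", "body": {"delta_pos": [[0.05, 0, 0], [0, 0, 0], [0, 0, 0]], "spin": [0, 0, 0]}}

```text
time_s: 41.88
tcp_pos: [0.5057, 0.1644, 0.0163]
ee_rot: [2.332, 2.104, -0.003]
ft_force: [-0.6, -5.7, 6.8]
gripper_width: 0.0117
finger_force: 60.0
```

{"method": "play_rows", "body": {"delta_pos": [[0.08, 0, 0], [0, 0, 0], [0, 0, 0]], "spin": [0, 0, 0]}}

```text
time_s: 42.13
tcp_pos: [0.5058, 0.1653, 0.0163]
ee_rot: [2.331, 2.104, -0.005]
ft_force: [-0.5, -10.4, 8.1]
gripper_width: 0.0115
finger_force: 60.0
```

{"method": "play_rows", "body": {"delta_pos": [[0.08, 0, 0], [0, 0, 0], [0, 0, 0]], "spin": [0, 0, 0]}}

```text
time_s: 42.38
tcp_pos: [0.5057, 0.1653, 0.0163]
ee_rot: [2.33, 2.103, -0.009]
ft_force: [-4.4, -17.2, 10.1]
gripper_width: 0.0114
finger_force: 60.0
```

{"method": "play_rows", "body": {"delta_pos": [[0.08, 0, 0], [0, 0, 0], [0, 0, 0]], "spin": [0, 0, 0]}}

```text
time_s: 42.63
tcp_pos: [0.5057, 0.1654, 0.0163]
ee_rot: [2.329, 2.102, -0.012]
ft_force: [-2.8, -22.6, 13.1]
gripper_width: 0.0116
finger_force: 60.0
```

{"method": "play_rows", "body": {"delta_pos": [[-0.15, 0, 0], [0, 0, 0]], "spin": [0, 0]}}

```text
time_s: 42.8
tcp_pos: [0.5057, 0.1653, 0.0164]
ee_rot: [2.333, 2.103, -0.005]
ft_force: [-1.7, -9.6, 7.9]
gripper_width: 0.0118
finger_force: 60.0
```

{"method": "play_rows", "body": {"delta_pos": [[0, 0, 0], [0, 0, 0], [0, 0, 0], [0, 0, 0]], "spin": [0, 0, 0, 0], "hand": 0}}

```text
time_s: 43.13
tcp_pos: [0.5054, 0.1679, 0.0156]
ee_rot: [-2.332, -2.103, 0.001]
ft_force: [-0.2, -0.6, -0.6]
gripper_width: 0.0309
finger_force: 0.0
```

{"method": "play_rows", "body": {"delta_pos": [[0, 0, -0.5], [0, 0, -1], [0, 0, -1], [0, 0, -1], [0, 0, -1], [0, 0, -1], [0, 0, -1], [0, 0, -1], [0, 0, -1], [0, 0, -1], [0, 0, -1], [0, 0, -1]], "spin": [0, 0, 0, 0, 0, 0, 0, 0, 0, 0, 0, 0]}}

```text
time_s: 44.13
tcp_pos: [0.5057, 0.168, 0.2478]
ee_rot: [-2.332, -2.105, -0.001]
ft_force: [0.4, -0.2, 0.5]
gripper_width: 0.0435
finger_force: 0.0
```

{"method": "play_rows", "body": {"delta_pos": [[0.8, 0.1, -0.4], [0.8, 0.1, -0.4], [0.8, 0.1, 0], [0.8, 0.1, 0], [0.8, 0.1, 0], [0, 0, 0], [0, 0, 0], [0, 0, 0]], "spin": [0, 0, 0, 0, 0, 0, 0, 0]}}

```text
time_s: 44.8
tcp_pos: [0.5239, 0.2459, 0.2623]
ee_rot: [2.332, 2.104, -0.001]
ft_force: [-1.4, 0.8, -0.7]
gripper_width: 0.0438
finger_force: 0.0
```

```bash
python3 - <<'E'
from h import *
print(pose(),get_obs()['time_s'])
f=cam('wrist','w14.png');np.save('w14.npy',{k:f[k] for k in f if k!='pixels'},allow_pickle=True)
cv2.imwrite('pics/w14c.png',np.vstack([cv2.resize(f['pixels'][:260],(646,300)),cv2.resize(cam('top','t14.png')['pixels'][150:260,75:285],(573,300)).copy()[:, :].__class__(()) if 0 else cv2.resize(cam('top','t14.png')['pixels'][150:260,49:286],(646,300))]))
E
```

```text
(array([0.52394696, 0.24590847, 0.26225262]), np.float64(84.11462924942893)) 44.8
```

View pics/w14c.png

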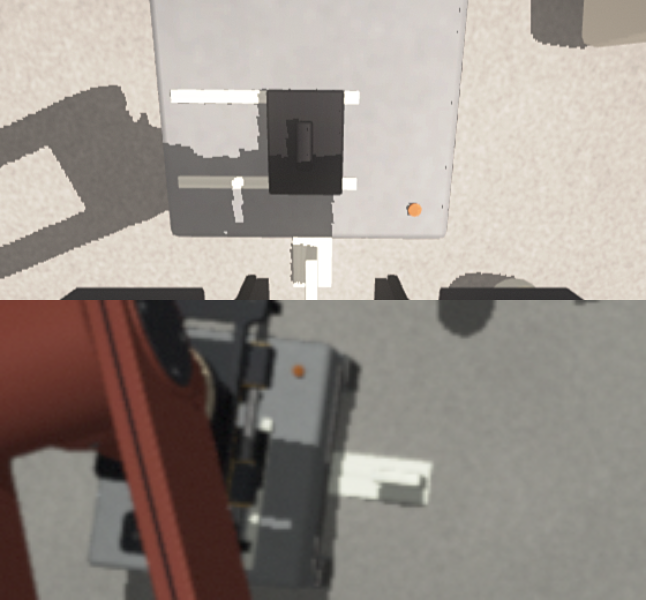

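The tray is in, with only the tongue and fin showing. The tab plate's corners are (267,90), (343,90), (343,194) and (269,194), and the fin's top spans u 298–313, v 121–161 (shown at 1.154x).

```bash
python3 - <<'E'
from h import *
f=np.load('w14.npy',allow_pickle=True).item();s=646/560
m=np.array([.5208,.3066]);r=np.radians(84.05);X=np.array([np.cos(r),np.sin(r)]);Y=np.array([-X[1],X[0]])
def g(P,z):
    q=np.array([ray(f,(u+.5)/s-.5,(v+.5)/s-.5,z) for u,v in P]);c=q.mean(0)[:2];d=c-m;print(q.round(4).tolist(),'c',c,'mach',d@X,d@Y);return c
c=g([(267,90),(343,90),(343,194),(269,194)],.141)
F=g([(298,121),(313,121),(298,161),(313,161)],.163)
g([(172,237),(445,237)],.11)
plan((*c,.20,84.05))
E
```

```text
[[0.4979, 0.3358, 0.141], [0.5457, 0.331, 0.141], [0.5398, 0.2646, 0.141], [0.4901, 0.2697, 0.141]] c [0.51838014 0.30026703] mach -0.006549700264333412 0.0017503424341327204
[[0.5164, 0.3154, 0.163], [0.5253, 0.3145, 0.163], [0.5136, 0.292, 0.163], [0.5227, 0.2911, 0.163]] c [0.51950704 0.30327543] mach -0.003440683966912961 0.0009413702876166115
[[0.4067, 0.2384, 0.11], [0.6161, 0.217, 0.11]] c [0.51138732 0.22769357] mach -0.07945706412265847 0.0011824872940056508
at [0.5241 0.2455 0.2623] 84.06
spin 0.0 units [ 2.69 -0.57  3.11]
```

{"method": "play_rows", "body": {"delta_pos": [[0.93, -0.18, 0], [0.93, -0.18, 0], [0.92, -0.19, 0], [0, 0, 1], [0, 0, 1], [0, 0, 1], [0, 0, 1], [0, 0, 1], [0, 0, 0.5], [0, 0, 0.35], [0, 0, 0], [0, 0, 0]], "spin": [0, 0, 0, 0, 0, 0, 0, 0, 0, 0, 0, 0]}}

```text
time_s: 45.9
tcp_pos: [0.5195, 0.3026, 0.1459]
ee_rot: [2.333, 2.103, 0.001]
ft_force: [-0.2, 0.2, 0.1]
gripper_width: 0.0434
finger_force: 0.0
```

{"method": "play_rows", "body": {"delta_pos": [[0, 0, 0], [0, 0, 0], [0, 0, 0], [0, 0, 0], [0, 0, 0], [0, 0, 0], [0, 0, 0]], "spin": [0, 0, 0, 0, 0, 0, 0], "hand": -1, "squeeze": 25}}

```text
time_s: 46.48
tcp_pos: [0.5191, 0.3027, 0.1453]
ee_rot: [-2.333, -2.104, -0.0]
ft_force: [0.6, 0.6, 2.1]
gripper_width: 0.0096
finger_force: 25.0
```

{"method": "play_rows", "body": {"delta_pos": [[0, -0.3, 0], [0, -0.3, 0], [0, -0.3, 0], [0, -0.3, 0], [0, -0.3, 0], [0, -0.3, 0], [0, -0.3, 0], [0, -0.3, 0], [0, -0.3, 0], [0, -0.1, 0], [0, 0, 0]], "spin": [0, 0, 0, 0, 0, 0, 0, 0, 0, 0, 0]}}

```text
time_s: 47.4
tcp_pos: [0.4624, 0.3089, 0.1453]
ee_rot: [-2.332, -2.104, 0.0]
ft_force: [-2.0, 3.7, 2.4]
gripper_width: 0.0099
finger_force: 25.0
```

{"method": "play_rows", "body": {"delta_pos": [[0, -0.07, 0], [0, 0, 0], [0, 0, 0]], "spin": [0, 0, 0]}}

```text
time_s: 47.65
tcp_pos: [0.4619, 0.309, 0.1453]
ee_rot: [-2.333, -2.103, -0.001]
ft_force: [-0.1, 5.3, 2.0]
gripper_width: 0.0098
finger_force: 25.0
```

{"method": "play_rows", "body": {"delta_pos": [[0, -0.07, 0], [0, 0, 0], [0, 0, 0]], "spin": [0, 0, 0]}}

```text
time_s: 47.9
tcp_pos: [0.461, 0.3091, 0.1453]
ee_rot: [-2.333, -2.103, -0.001]
ft_force: [2.2, 5.4, 2.2]
gripper_width: 0.0099
finger_force: 25.0
```

{"method": "play_rows", "body": {"delta_pos": [[0, -0.07, 0], [0, 0, 0], [0, 0, 0]], "spin": [0, 0, 0]}}

```text
time_s: 48.15
tcp_pos: [0.4604, 0.3091, 0.1453]
ee_rot: [2.333, 2.103, 0.004]
ft_force: [5.4, 5.8, -1.2]
gripper_width: 0.0101
finger_force: 25.0
```

{"method": "play_rows", "body": {"delta_pos": [[0, -0.1, 0], [0, 0, 0], [0, 0, 0]], "spin": [0, 0, 0]}}

```text
time_s: 48.4
tcp_pos: [0.4603, 0.3092, 0.1454]
ee_rot: [2.331, 2.101, 0.008]
ft_force: [12.4, 5.2, -6.1]
gripper_width: 0.0097
finger_force: 25.0
```

{"method": "play_rows", "body": {"delta_pos": [[0, 0.12, 0], [0, 0, 0], [0, 0, 0], [0, 0, 0], [0, 0, 0]], "spin": [0, 0, 0, 0, 0], "hand": -0.2}}

```text
time_s: 48.82
tcp_pos: [0.4591, 0.3085, 0.1448]
ee_rot: [-2.333, -2.104, 0.002]
ft_force: [-1.3, 0.1, 0.2]
gripper_width: 0.0321
finger_force: 0.0
```

{"method": "play_rows", "body": {"delta_pos": [[0, 0, -1], [0, 0, -1], [0, 0, -1], [-0.5, 0.8, -1], [-1, 1, -1], [-1, 1, -0.5], [-0.5, 0.2, 0], [0, 0, 0], [0, 0, 0]], "spin": [0, 0, 0, 0, 0, 0, 0, 0, 0]}}

```text
time_s: 49.57
tcp_pos: [0.5123, 0.2427, 0.2541]
ee_rot: [-2.334, -2.101, 0.003]
ft_force: [-0.4, -0.5, 0.4]
gripper_width: 0.0351
finger_force: 0.0
```

```bash
python3 - <<'E'
from h import *
print(pose(),get_obs()['time_s'])
f=cam('wrist','w15.png');np.save('w15.npy',{k:f[k] for k in f if k!='pixels'},allow_pickle=True)
print(proj(f,(.52,.303,.132)))
E
```

```text
(array([0.51226532, 0.24270211, 0.25408043]), np.float64(84.00403777628588)) 49.5667
[281.74659957 114.64317515]
```

View pics/w15.png

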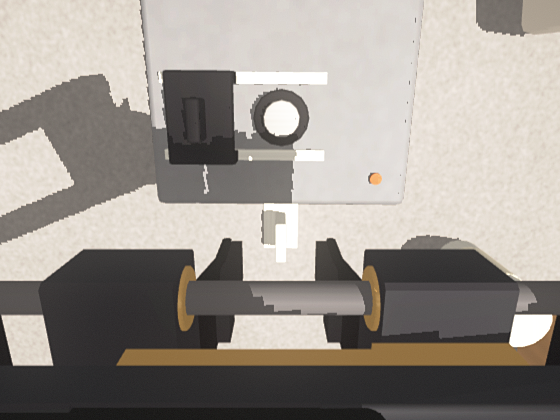

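The button is at (281,118) with the tab fully aside, and the tray's fin is unchanged. I'll press with the fingers closed.

{"method": "play_rows", "body": {"delta_pos": [[0.98, 0.02, 0], [0.98, 0.02, 0], [0.98, 0.02, 0], [0, 0, 0], [0, 0, 1], [0, 0, 1], [0, 0, 1], [0, 0, 1], [0, 0, 1], [0, 0, 0.5], [0, 0, 0.2], [0, 0, 0]], "spin": [0, 0, 0, 0, 0, 0, 0, 0, 0, 0, 0, 0], "hand": -1}}

```text
time_s: 50.62
tcp_pos: [0.5191, 0.3013, 0.1398]
ee_rot: [-2.332, -2.104, 0.004]
ft_force: [0.7, -0.4, 0.4]
gripper_width: 0.0004
finger_force: 0.0
```

{"method": "play_rows", "body": {"delta_pos": [[0, 0, 0.1], [0, 0, 0.1], [0, 0, 0.1], [0, 0, 0], [0, 0, 0]], "spin": [0, 0, 0, 0, 0]}}

```text
time_s: 51.03
tcp_pos: [0.5206, 0.3014, 0.1356]
ee_rot: [2.333, 2.104, 0.001]
ft_force: [-0.1, 0.7, 0.6]
gripper_width: 0.0005
finger_force: 0.0
```

{"method": "play_rows", "body": {"delta_pos": [[0, 0, 0.1], [0, 0, 0.1], [0, 0, 0], [0, 0, 0]], "spin": [0, 0, 0, 0]}}

```text
time_s: 51.37
tcp_pos: [0.5207, 0.3014, 0.1314]
ee_rot: [2.333, 2.104, 0.001]
ft_force: [-0.2, -0.2, 2.4]
gripper_width: 0.0005
finger_force: 0.9
```

{"method": "play_rows", "body": {"delta_pos": [[0, 0, 0.1], [0, 0, 0.1], [0, 0, 0.05], [0, 0, 0], [0, 0, 0]], "spin": [0, 0, 0, 0, 0]}}

```text
time_s: 51.78
tcp_pos: [0.5207, 0.3014, 0.1266]
ee_rot: [2.333, 2.104, 0.001]
ft_force: [-0.4, -0.0, 5.6]
gripper_width: 0.0003
finger_force: 2.3
```

{"method": "play_rows", "body": {"delta_pos": [[0, 0, 0.1], [0, 0, 0.05], [0, 0, 0], [0, 0, 0], [0, 0, 0]], "spin": [0, 0, 0, 0, 0]}}

```text
time_s: 52.2
tcp_pos: [0.5209, 0.3015, 0.1262]
ee_rot: [2.332, 2.104, 0.002]
ft_force: [-6.5, -3.3, 19.1]
gripper_width: 0.0005
finger_force: 9.5
```

{"method": "play_rows", "body": {"delta_pos": [[0, 0, -0.5], [0, 0, -1], [0, 0, -1], [0, 0, -1], [0, 0, -1], [-0.98, -0.01, -0.5], [-0.98, 0, 0], [-0.98, -0.01, 0], [-0.98, 0, 0], [-0.98, -0.01, 0], [-0.98, 0, 0], [-0.98, 0, 0]], "spin": [0, 0, 0, 0, 0, 0, 0, 0, 0, 0, 0, 0]}}

```text
time_s: 53.2
tcp_pos: [0.5048, 0.164, 0.2223]
ee_rot: [-2.332, -2.103, 0.002]
ft_force: [0.1, -0.1, -0.5]
gripper_width: 0.0005
finger_force: 0.0
```

{"method": "play_rows", "body": {"delta_pos": [[0, 0, 0], [0, 0, 0], [0, 0, 0], [0, 0, 0]], "spin": [0, 0, 0, 0], "hand": 0}}

```text
time_s: 53.53
tcp_pos: [0.5055, 0.1657, 0.2229]
ee_rot: [-2.332, -2.104, 0.0]
ft_force: [0.5, 0.3, 0.0]
gripper_width: 0.0193
finger_force: 0.0
```

```bash
python3 - <<'E'
from h import *
plan((.5057,.1654,.0163,84.05));print(get_obs()['time_s'])
E
```

```text
at [0.5055 0.1657 0.2229] 84.13
spin 0.01 units [-1.000e-02  1.000e-02  1.033e+01]
53.5333
```

{"method": "play_rows", "body": {"delta_pos": [[0, 0, 0.5], [0, 0, 1], [0, 0, 1], [0, 0, 1], [0, 0, 1], [0, 0, 1], [0, 0, 1], [0, 0, 1], [0, 0, 1], [0, 0, 1], [0, 0, 0.8], [0, 0, 0]], "spin": [0, 0, 0, 0, 0, 0, 0, 0, 0, 0, 0, 0]}}

```text
time_s: 54.53
tcp_pos: [0.5019, 0.1649, 0.0127]
ee_rot: [-2.329, -2.102, 0.01]
ft_force: [-0.4, -0.4, 0.2]
gripper_width: 0.0434
finger_force: 0.0
```

{"method": "play_rows", "body": {"delta_pos": [[0, 0, 0], [0, 0, 0], [0, 0, 0], [0, 0, 0], [0, 0, 0], [0, 0, 0], [0, 0, 0], [0, 0, 0]], "spin": [0, 0, 0, 0, 0, 0, 0, 0], "hand": -1, "squeeze": 60}}

```text
time_s: 55.2
tcp_pos: [0.5061, 0.165, 0.0179]
ee_rot: [2.333, 2.103, 0.001]
ft_force: [-1.3, -0.3, 6.0]
gripper_width: 0.0114
finger_force: 60.0
```

{"method": "play_rows", "body": {"delta_pos": [[-0.2, 0, 0], [-0.4, 0, 0], [-0.5, 0, 0], [-0.5, 0, 0], [-0.5, 0, 0], [-0.5, 0, 0], [-0.5, 0, 0], [-0.5, 0, 0], [-0.5, 0, 0], [-0.5, 0, 0], [-0.2, 0, 0]], "spin": [0, 0, 0, 0, 0, 0, 0, 0, 0, 0, 0]}}

```text
time_s: 56.12
tcp_pos: [0.4966, 0.0695, 0.0179]
ee_rot: [2.334, 2.103, 0.004]
ft_force: [1.5, 6.6, 4.1]
gripper_width: 0.0119
finger_force: 60.0
```

{"method": "play_rows", "body": {"delta_pos": [[-0.3, 0, 0], [-0.5, 0, 0], [-0.5, 0, 0], [-0.5, 0, 0], [-0.5, 0, 0], [-0.5, 0, 0], [-0.5, 0, 0], [-0.5, 0, 0], [-0.5, 0, 0], [-0.4, 0, 0], [-0.2, 0, 0], [0, 0, 0]], "spin": [0, 0, 0, 0, 0, 0, 0, 0, 0, 0, 0, 0]}}

```text
time_s: 57.12
tcp_pos: [0.4864, -0.0283, 0.0179]
ee_rot: [2.333, 2.102, 0.002]
ft_force: [-0.4, 2.8, 6.4]
gripper_width: 0.0118
finger_force: 60.0
```

```bash
python3 - <<'E'
from h import *
print(pose(),get_obs()['gripper_width'])
f=cam('top','t16.png');cv2.imwrite('pics/t16c.png',cv2.resize(f['pixels'][130:310,75:425],(798,410),interpolation=cv2.INTER_CUBIC))
E
```

```text
(array([ 0.48644946, -0.02832338,  0.01791583]), np.float64(84.0330965531826)) 0.01175875652528524
```

View pics/t16c.png

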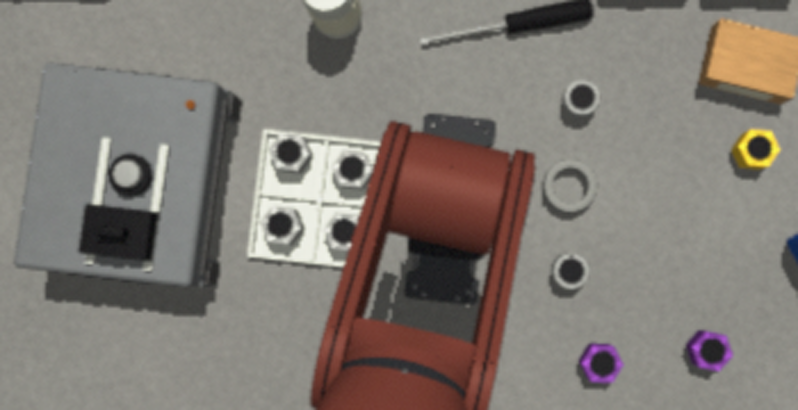

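The tray is fully out with all four couplings seated, and the sleeves and tape look undisturbed. Last comes the tab.

{"method": "play_rows", "body": {"delta_pos": [[0, 0, 0], [0, 0, 0], [0, 0, 0], [0, 0, 0]], "spin": [0, 0, 0, 0], "hand": -0.2}}

```text
time_s: 57.5
tcp_pos: [0.4852, -0.0281, 0.0168]
ee_rot: [-2.333, -2.104, 0.001]
ft_force: [0.2, -0.1, 0.0]
gripper_width: 0.0299
finger_force: 0.0
```

{"method": "play_rows", "body": {"delta_pos": [[0, 0, -0.5], [0, 0, -1], [0, 0, -1], [0, 0, -1], [0, 0, -1], [0, 0, -1], [0, 0, -1], [0, 0, -1], [0, 0, -1], [0, 0, -1], [0, 0, -1], [0, 0, 0]], "spin": [0, 0, 0, 0, 0, 0, 0, 0, 0, 0, 0, 0]}}

```text
time_s: 58.5
tcp_pos: [0.4879, -0.0285, 0.2325]
ee_rot: [2.328, 2.1, 0.007]
ft_force: [-0.4, 0.0, 0.8]
gripper_width: 0.0347
finger_force: 0.0
```

{"method": "play_rows", "body": {"delta_pos": [[0.98, -0.18, 0], [0.98, -0.18, 0], [0.98, -0.18, 0], [0.98, -0.18, 0], [0.98, -0.18, 0], [0.98, -0.18, 0], [0.98, -0.18, 0], [0.98, -0.18, 0], [0.98, -0.18, 0]], "spin": [0, 0, 0, 0, 0, 0, 0, 0, 0]}}

```text
time_s: 59.25
tcp_pos: [0.4709, 0.1516, 0.2267]
ee_rot: [-2.333, -2.104, 0.001]
ft_force: [0.2, 0.1, -0.2]
gripper_width: 0.0347
finger_force: 0.0
```

{"method": "play_rows", "body": {"delta_pos": [[0.98, -0.18, 0], [0.98, -0.18, 0], [0.98, -0.18, 0], [0.98, -0.18, 0], [0.98, -0.18, 0], [0.98, -0.18, 0], [0.98, -0.18, 0], [0.98, -0.18, 0], [0, 0, 0], [0, 0, 0], [0, 0, 0], [0, 0, 0]], "spin": [0, 0, 0, 0, 0, 0, 0, 0, 0, 0, 0, 0]}}

```text
time_s: 60.25
tcp_pos: [0.4591, 0.3088, 0.2269]
ee_rot: [2.334, 2.103, -0.001]
ft_force: [1.8, -0.0, -0.1]
gripper_width: 0.0351
finger_force: 0.0
```

```bash
python3 - <<'E'
from h import *
plan((.4602,.3085,.145,84.05));print(get_obs()['time_s'],get_obs()['gripper_width'])
E
```

```text
at [0.4591 0.3088 0.2269] 84.05
spin -0.0 units [-0.01  0.06  4.09]
60.25 0.03513271410841361
```

{"method": "play_rows", "body": {"delta_pos": [[0, 0.06, 0.5], [0, 0, 1], [0, 0, 1], [0, 0, 1], [0, 0, 0.4], [0, 0, 0.15], [0, 0, 0], [0, 0, 0]], "spin": [0, 0, 0, 0, 0, 0, 0, 0]}}

```text
time_s: 60.92
tcp_pos: [0.461, 0.3096, 0.1471]
ee_rot: [2.333, 2.103, 0.002]
ft_force: [0.7, -0.2, 0.4]
gripper_width: 0.0345
finger_force: 0.0
```

{"method": "play_rows", "body": {"delta_pos": [[0, 0, 0], [0, 0, 0], [0, 0, 0], [0, 0, 0], [0, 0, 0], [0, 0, 0]], "spin": [0, 0, 0, 0, 0, 0], "hand": -1, "squeeze": 25}}

```text
time_s: 61.42
tcp_pos: [0.4606, 0.3097, 0.1465]
ee_rot: [2.333, 2.104, 0.001]
ft_force: [-0.6, -0.2, 1.3]
gripper_width: 0.0097
finger_force: 25.0
```

{"method": "play_rows", "body": {"delta_pos": [[0, 0.3, 0], [0, 0.3, 0], [0, 0.3, 0], [0, 0.3, 0], [0, 0.3, 0], [0, 0.3, 0], [0, 0.3, 0], [0, 0.3, 0], [0, 0.3, 0], [0, 0.1, 0], [0, 0, 0]], "spin": [0, 0, 0, 0, 0, 0, 0, 0, 0, 0, 0]}}

```text
time_s: 62.33
tcp_pos: [0.5177, 0.3033, 0.1465]
ee_rot: [2.333, 2.102, 0.002]
ft_force: [0.7, -1.7, 3.6]
gripper_width: 0.0098
finger_force: 25.0
```

{"method": "play_rows", "body": {"delta_pos": [[0, 0.1, 0], [0, 0, 0], [0, 0, 0]], "spin": [0, 0, 0]}}

```text
time_s: 62.58
tcp_pos: [0.519, 0.3032, 0.1465]
ee_rot: [2.333, 2.103, 0.001]
ft_force: [-0.5, -2.4, 4.3]
gripper_width: 0.0093
finger_force: 25.0
```

{"method": "play_rows", "body": {"delta_pos": [[0, 0.1, 0], [0, 0, 0], [0, 0, 0]], "spin": [0, 0, 0]}}

```text
time_s: 62.83
tcp_pos: [0.5203, 0.3031, 0.1465]
ee_rot: [2.333, 2.104, -0.001]
ft_force: [-3.4, -2.0, 5.7]
gripper_width: 0.0098
finger_force: 25.0
```

{"method": "play_rows", "body": {"delta_pos": [[0, 0.1, 0], [0, 0, 0], [0, 0, 0]], "spin": [0, 0, 0]}}

```text
time_s: 63.08
tcp_pos: [0.5204, 0.3031, 0.1465]
ee_rot: [-2.331, -2.103, 0.005]
ft_force: [-10.2, -2.1, 11.8]
gripper_width: 0.0096
finger_force: 25.0
```

{"method": "play_rows", "body": {"delta_pos": [[0, 0.08, 0], [0, 0, 0], [0, 0, 0]], "spin": [0, 0, 0]}}

```text
time_s: 63.33
tcp_pos: [0.5205, 0.3031, 0.1465]
ee_rot: [-2.33, -2.102, 0.009]
ft_force: [-14.9, -2.3, 14.2]
gripper_width: 0.0098
finger_force: 25.0
```

{"method": "play_rows", "body": {"delta_pos": [[0, -0.16, 0], [0, 0, 0], [0, 0, 0], [0, 0, 0], [0, 0, 0]], "spin": [0, 0, 0, 0, 0], "hand": -0.2}}

```text
time_s: 63.75
tcp_pos: [0.5206, 0.3032, 0.1458]
ee_rot: [2.333, 2.104, -0.0]
ft_force: [-0.2, 0.7, -0.2]
gripper_width: 0.0322
finger_force: 0.0
```

{"method": "play_rows", "body": {"delta_pos": [[0, 0, -1], [0, 0, -1], [0, 0, -1], [0, 0, -1], [-1, 0, -1], [-1, 0, -1], [-1, 0, 0], [-1, 0, 0], [-1, 0, 0], [-1, 0, 0], [-1, 0, 0], [0, 0, 0]], "spin": [0, 0, 0, 0, 0, 0, 0, 0, 0, 0, 0, 0]}}

```text
time_s: 64.75
tcp_pos: [0.5061, 0.1612, 0.2661]
ee_rot: [2.335, 2.1, -0.001]
ft_force: [0.2, -0.8, -0.6]
gripper_width: 0.0346
finger_force: 0.0
```

```bash
python3 - <<'E'
from h import *
print(pose(),get_obs()['time_s'])
a=cam('wrist','w17.png')['pixels'];b=cam('scene','s17.png')['pixels']
cv2.imwrite('pics/f17.png',np.hstack([cv2.resize(a,(400,300)),cv2.resize(b[115:340,150:450],(400,300))]))
E
```

```text
(array([0.5060606 , 0.1611518 , 0.26610564]), np.float64(83.93705633257589)) 64.75
```

View pics/f17.png

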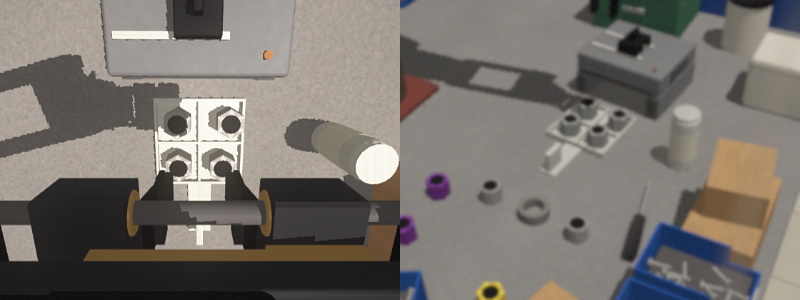

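The final picture shows four couplings flat in their pockets, the tray clear of the tunnel, the tab over the button and everything else in place. I'm handing in.

```bash
python3 -c "
from bench import close_job
print(close_job())"
```

```text
the job is handed in; nothing more can be done
None
```

I finished the job in the order asked and handed it in at about 65 s: all four couplings are flat in their pockets, the button was pressed right down with the tray home, the loaded tray is fully out of the tunnel, and the tab is back over the button.

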